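# Pack rock specimens in a transport tray and lock it

## Robot

A 6-joint arm with a two-finger parallel gripper is mounted at the origin on the work surface; the furniture and walls round the work are solid. World frame = base frame: x ahead of the robot, y to its left, z up, the work surface at z = 0. Lengths are in mm, angles in rad, forces in N, time in s.
With the tool pointing down it reaches from about 250 to 775 mm from the base axis. Payload 4 kg.
Tool frame: the origin (TCP) lies between the finger pads; the fingertips stand 25 mm ahead of it and the grasp point (between the pads) lies 6 mm ahead of it (tips_ahead is the distance from the TCP to the fingertips, in mm); z points along the fingers, y is the direction in which the jaws open and shut (so a half turn about z gives the same grasp; the last joint's range is limited). The gripper opens to 85 mm and grips with 20 to 120 N. Pads are 22 mm wide; open, the fingers measure 114 mm over their backs; the gripper's body (76 mm by 85 mm) begins 54 mm behind the grasp point. The pads swing forward as they close: fully open they stand 13 mm farther back than shut.
Start: joints at [-1.237, 0.087, 1.371, -0, 1.684, -0.103], TCP at [232.672, -498.376, 256.341] pointing down, gripper open.
Joint ranges: [-3.1, 3.1], [-0.76, 2.03], [0.27, 2.55], [-1.08, 4.22], [0.17, 2.65], [-2.57, 2.57]. Speed limits (rad/s): [2.79, 2.79, 3.14, 3.14, 3.14, 3.14].

## Interface

Orientations are given as a unit quaternion [w, x, y, z].
In Python, from cell import sense, capture, camera_info, finish_job, tips_ahead gives the robot as it stands.
- The arm moves only by the shell command python3 -m handwheel 'ROWS' [FORCE]. ROWS is JSON, a list that holds one entry, the list of rows, each a list of 7 numbers: the turn, a rotation vector about the tool's x, y, z in rad, then the shift along the tool's x, y, z in mm, then the opening, from -1 (shut) to 1 (fully open), so that 0 is half open. In form: [[[wx, wy, wz, dx, dy, dz, claw], ...]]. A call has 1 to 5 rows; each row shifts and turns the pose as measured when the row begins, along the tool's axes as they then stand; what a row does not reach is not made up. A row lasts 1/12 s, in which the tool goes at most 41.7 mm and 7.16 degrees, less where a joint would pass 70% of its speed; a pose out of reach is approached as far as the arm can. A call with a gripper value outside its range is refused whole. The fingers move at their own pace and stop on an object; FORCE is the grip in N (left out, the last holds). Time passes only in rows, so rows that do not move let the fingers close. It gives the time, the measured TCP pose, the force and the opening at its end, in the units of the state.
- sense(): the state, without advancing time (a new reading comes with each control period).
- capture(name): name is "side" or "top" or "wrist"; returns the picture (420x560x3 uint8, red, green, blue); there is no depth.
- camera_info(name): a dict with "intrinsics" (3x3 intrinsics, pixels), "world_to_cam" (4x4, takes a point from world to camera coordinates). Camera axes: x right, y up, looking along -z (the intrinsics and any distortion apply to the point x, -y, -z); pixel columns grow to the right and rows downward; lengths in mm; the calibration is good to about 2 mm. A picture is of the moment at which its call begins: read the wrist's pose just before it. camera_info takes no time and is no camera call; for the wrist camera it gives the pose at the moment of the call.
- finish_job(): hands the job in, once; it reports no verdict.
The state is a dict: "time_s": time; "q": joint angles; "dq": joint speeds; "tau": joint torques, N m; "ee_pos": TCP position; "eef_rot": TCP orientation; "ft_force": force on the tool from outside, world axes, zero at the start; "torque": the same for the moment, N m; "opening": finger opening in mm.
Only numpy, scipy, OpenCV 4.12 (cv2) and the standard library are available. Lean on these libraries where they do the work, as an engineer would, in place of code of your own. Each camera call takes 0.05 s, during which the arm holds its last target.

## Task

Pack the two rock specimens lying on the bench in front of the robot, to the right of the grey tray: lower them one at a time into the two empty pockets of the tray, one rock to a pocket, without dropping them from a height. Then slide the black grip of the tray's comb-shaped lock to the left, all the way to its end stop, so that a metal tongue lies across every pocket. Leave the rock that is already packed in its pocket, and do not disturb the other things on the bench.

Things in the scene. Friction and masses are not known exactly. Their poses are not given: they have to be found in the camera images.
- rock_a: the larger loose rock, grey-brown, irregular with flattened faces, 63 x 74 x 44 mm (x, y, z), 0.28 kg give or take a third; origin under its middle, on its underside; starts upright on the bench; its long side is its y axis, grasp it across x, with the fingers coming down to about 10 mm above the surface it stands on
- rock_b: the other loose rock, tan-grey, irregular, 59 x 69 x 40 mm (x, y, z), 0.2 kg give or take a third; origin under its middle, on its underside; starts upright on the bench; grasp it across x like the first. Which of the two lies nearer the tray changes
- rock_c: a smaller reddish rock, 50 x 48 x 37 mm, already packed in the tray's left pocket; origin under its middle
- tray: heavy fixed grey plastic tray, 172 (x) by 322 mm (y), walls 60 mm high. Three pockets in a row along y at -102 (right), 0 and +102 mm (left). Along its near side (x = -68 to -104 mm) runs the lock's rail, top at 58 mm, end stop blocks up to 74 mm. Origin on the bench under the middle pocket's centre; x away from the robot, y to the left along the row, z up; turned 0.15 to 0.45 rad about z
- pocket_right (a point): centre of the right pocket's floor (empty at the start), 8 mm above the bench, axes as the tray's. Each pocket is open at the top, inside 120 mm long (x) by 88 mm wide (y) by 52 mm deep, with 14 mm dividers between
- pocket_middle (a point): centre of the middle pocket's floor (empty at the start), axes as the tray's
- pocket_left (a point): centre of the left pocket's floor (holds the reddish rock), axes as the tray's
- lock (a joint): travel of the comb-shaped aluminium lock along the tray's +y, in m: 0 to 0.006 at the start is open, its three 12 mm wide tongues over the wall right of each pocket, 63 to 68 mm above the bench; 0.051 is the end stop, tongues across the pockets' middles. Slides with 2 to 3 N, stays where left; a rock standing above the walls blocks it
- lock_grip (a point): point to grasp on the lock's upright black grip, a block 30 mm (x) by 18 mm (y) standing on the lock's bar above the near rail, from 67 to 111 mm above the bench; the point is in its middle, 92 mm above the bench, axes as the tray's. Pinch it across y from above
- tape: bystander: roll of tan tape lying flat to the right of the rocks, 99 mm across, 25 mm high; origin under its centre
- pen: bystander: white marker with black cap, 124 mm long (y), 16 mm thick, lying beyond the rocks; origin under its middle
Mind the look-alikes: they are no part of the job. Leave any purple look-alike of the rock_b alone.

How it is judged:
By the outcome, as a careful person would: the job done as asked, in the order asked, and still so for the second after the job is handed in, with the robot touching nothing.
It also fails if it takes over 64 s, if anything falls off the work surface, if the arm or the gripper's body presses on something with over 40 N, if the wrist force passes 120 N, or if a joint passes its speed limit or range.

## Working session

There is one attempt and no reset: what is moved stays moved. The work goes in short steps, Python scripts to look and compute and a shell command to move; the robot and the scene stay as the last step left them, time stands still between calls to the robot, and variables do not carry over. Pictures are saved under pics/ and viewed, and the job is handed in when it is done.

```bash
ls; mkdir -p pics; python3 - <<'E'
from cell import *
import cv2,numpy as np
s=sense();print({k:np.round(v,3).tolist() for k,v in s.items()})
print(tips_ahead if not callable(tips_ahead) else tips_ahead())
for n in ["top","side","wrist"]:
    i=camera_info(n);print(n,{k:np.round(v,3).tolist() if not isinstance(v,str) else v for k,v in i.items()})
for n in ["top","side"]:
    im=capture(n);cv2.imwrite(f"pics/{n}0.png",im[:,:,::-1])
E
```

```text
pics
{'time_s': 0.0, 'q': [-1.237, 0.088, 1.372, -0.0, 1.684, -0.103], 'dq': [0.001, 0.001, -0.001, -0.0, 0.0, -0.0], 'tau': [-0.001, -35.187, -31.328, -0.0, 0.011, 0.0], 'ee_pos': [232.511, -497.952, 255.075], 'eef_rot': [-0.001, 0.976, 0.217, -0.0], 'ft_force': [0.624, -0.406, 0.616], 'torque': [-0.016, -0.012, 0.043], 'opening': 85.266}
25.0
top {'intrinsics': [[384.911, 0.0, 281.322], [0.0, 384.911, 213.127], [0.0, 0.0, 1.0]], 'world_to_cam': [[0.02, -1.0, -0.007, -104.104], [0.995, 0.019, 0.096, -543.592], [-0.096, -0.009, 0.995, -1228.507], [0.0, 0.0, 0.0, 1.0]]}
side {'intrinsics': [[401.688, 0.0, 277.296], [0.0, 401.688, 203.291], [0.0, 0.0, 1.0]], 'world_to_cam': [[0.549, 0.836, 0.006, -219.13], [-0.697, 0.454, 0.555, 414.233], [0.461, -0.309, 0.832, -1830.563], [0.0, 0.0, 0.0, 1.0]]}
wrist {'intrinsics': [[304.485, 0.0, 277.885], [0.0, 304.485, 210.416], [0.0, 0.0, 1.0]], 'world_to_cam': [[0.423, -0.906, -0.003, -547.263], [0.861, 0.403, -0.309, 41.777], [0.281, 0.129, 0.951, -379.324], [0.0, 0.0, 0.0, 1.0]]}
```

View pics/top0.png

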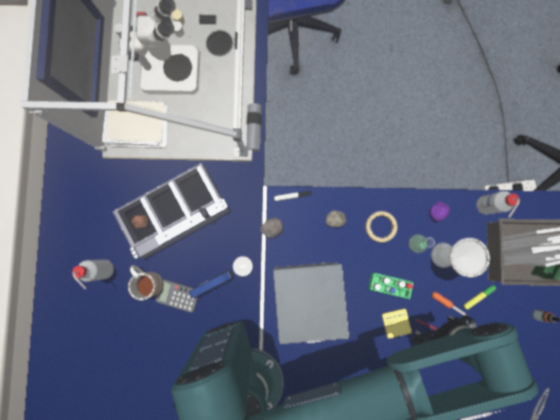

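View pics/side0.png

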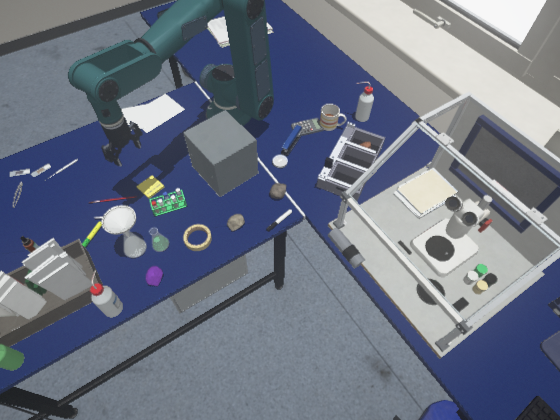

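```bash
cat > h.py <<'E'
from cell import *
import cv2,numpy as np
from scipy.spatial.transform import Rotation as R
def ray(n,uv,info=None):
    i=info or camera_info(n);K=np.array(i["intrinsics"]);T=np.array(i["world_to_cam"])
    d=np.linalg.inv(K)@np.array([uv[0],uv[1],1.]);d=np.array([d[0],-d[1],-d[2]])
    Rm=T[:3,:3];c=-Rm.T@T[:3,3];return c,Rm.T@d
def onz(n,uv,z,info=None):
    c,d=ray(n,uv,info);return c+d*(z-c[2])/d[2]
def proj(n,p,info=None):
    i=info or camera_info(n);K=np.array(i["intrinsics"]);T=np.array(i["world_to_cam"])
    q=T[:3,:3]@np.asarray(p,float)+T[:3,3];q=K@np.array([q[0],-q[1],-q[2]]);return q[:2]/q[2]
def tri(l):
    A=np.zeros((3,3));b=np.zeros(3)
    for n,uv in l:
        c,d=ray(n,uv);d=d/np.linalg.norm(d);M=np.eye(3)-np.outer(d,d);A+=M;b+=M@c
    return np.linalg.solve(A,b)
def rot():
    s=sense();q=s["eef_rot"];return R.from_quat([q[1],q[2],q[3],q[0]]),np.array(s["ee_pos"])
E
python3 - <<'E'
from h import *
for n,(a,b,c,d),f in [("top",(100,150,240,270),5),("top",(240,170,400,290),5),("side",(180,90,340,210),5)]:
    im=cv2.imread(f"pics/{n}0.png")[b:d,a:c];cv2.imwrite(f"pics/{n}_{a}.png",cv2.resize(im,None,fx=f,fy=f,interpolation=cv2.INTER_CUBIC))
for uv in [(272,227),(336,218),(172,210),(209,211)]:print(uv,onz("top",uv,30).round())
E
```

```text
(272, 227) [499. -64.  30.]
(336, 218) [ 533. -271.   30.]
(172, 210) [548. 263.  30.]
(209, 211) [548. 142.  30.]
```

View pics/top_100.png

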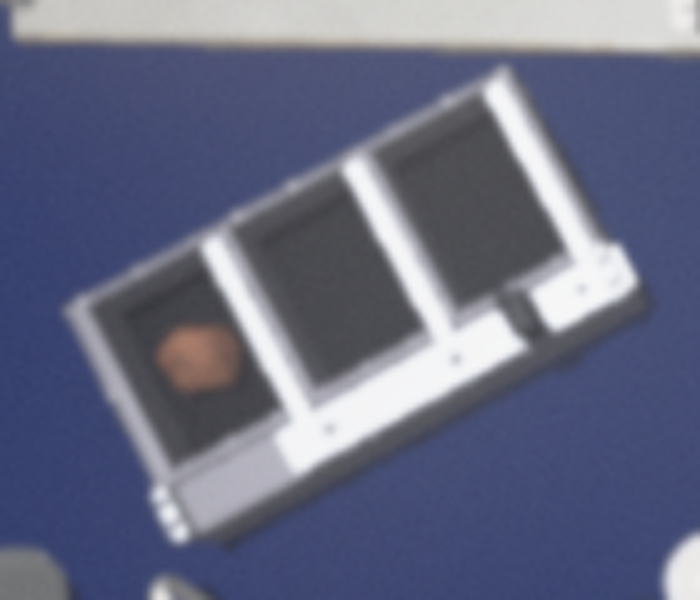

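View pics/top_240.png

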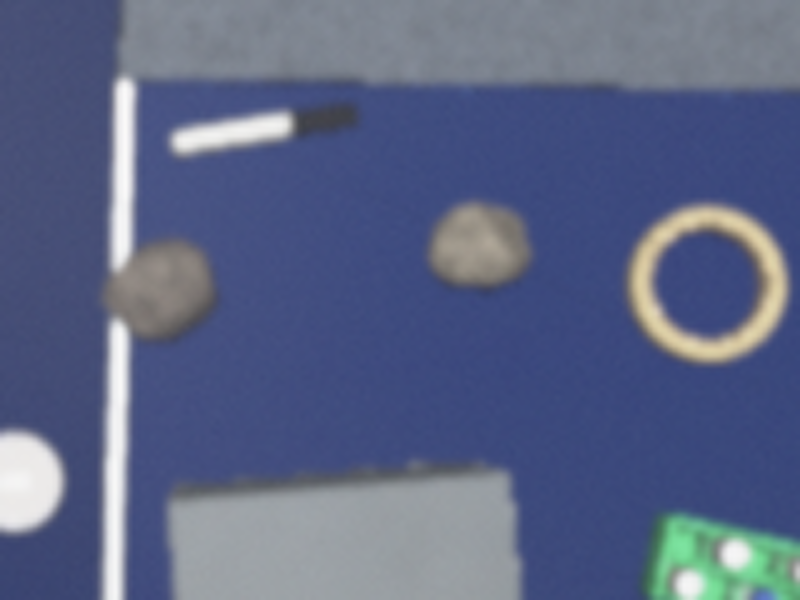

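View pics/side_180.png

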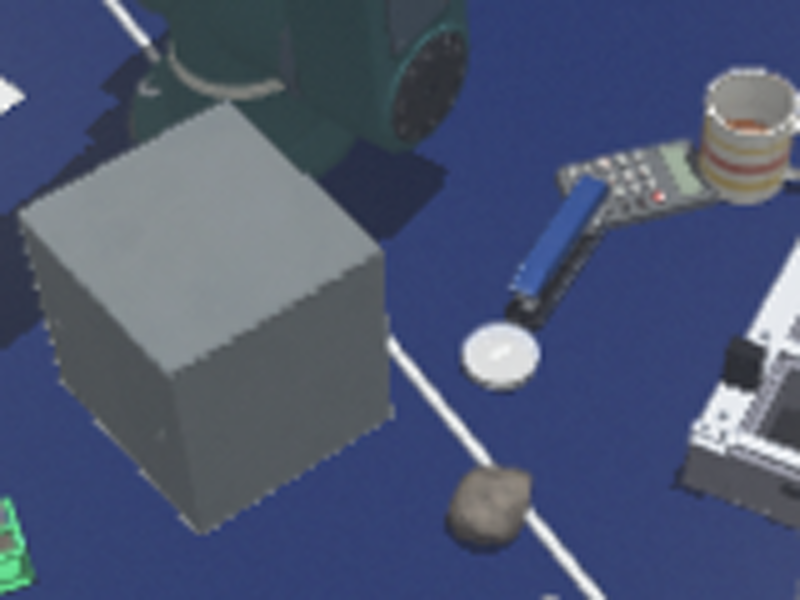

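```bash
python3 - <<'E'
from h import *
for t,s in [((274,268),(383,250)),((342.4,264),(175,375))]:
    s=(180+s[0]/5,90+s[1]/5);print("box",tri([("top",t),("side",s)]).round())
T=lambda u,v:(100+u/5,150+v/5)
# tray top corners z=60
for n,p,z in [("farR",(507,70),60),("farL",(70,308),60),("gripTop",(512,300),111),("nearL block",(178,525),74),("nearR",(628,268),74)]:print(n,onz("top",T(*p),z).round(1))
Q=lambda u,v:(240+u/5,170+v/5)
for n,p,z in [("a",(160,288),22),("b",(480,246),20),("tape",(709,283),20),("penL",(170,142),8),("penR",(357,117),8)]:print(n,onz("top",Q(*p),z).round(1))
E
```

```text
box [376. -77. 205.]
box [ 393. -262.  203.]
farR [695.8 166.4  60. ]
farL [536.8 438.6  60. ]
gripTop [542.2 146.3 111. ]
nearL block [401.3 356.6  74. ]
nearR [567.6  82.   74. ]
a [498.  -63.9  22. ]
b [ 529.7 -272.2   20. ]
tape [ 508.4 -421.3   20. ]
penL [595.9 -67.9   8. ]
penR [ 615.  -191.6    8. ]
```

```bash
python3 -m handwheel '[[[0,0,0,40,-8.5,0,1],[0,0,0,40,-8.5,0,1],[0,0,0,40,-8.5,0,1],[0,0,0,40,-8.5,0,1],[0,0,0,40,-8.5,0,1]]]' 40; python3 - <<'E'
from h import *
r,p=rot();print(r.as_matrix().round(3),p)
i=camera_info("wrist");T=np.array(i["world_to_cam"]);c=-T[:3,:3].T@T[:3,3];print(c, r.inv().apply(c-p), (r.inv().as_matrix()@T[:3,:3].T).round(3))
E
```

```text
time_s: 0.52
ee_pos: [393.8, -377.0, 250.5]
eef_rot: [-0.003, 0.978, 0.207, -0.003]
ft_force: [0.9, -0.4, 0.5]
opening: 85.2
[[ 0.914  0.406 -0.007]
 [ 0.406 -0.914  0.005]
 [-0.005 -0.007 -1.   ]] [ 393.77824343 -377.03932437  250.5366949 ]
[ 464.97162013 -344.70665938  367.19369838] [  77.62372636   -1.52241418 -117.0256123 ] [[ 0.     0.951  0.31 ]
 [ 1.    -0.     0.   ]
 [ 0.     0.31  -0.951]]
```

```bash
python3 -m handwheel '[[[0,0,0,41,-10,-2,1],[0,0,0,41,-10,-2,1],[0,0,0,41,-10,-2,1],[0,0,0,40,-10,0,1],[0,0,0,0,0,0,1]]]'; python3 - <<'E'
from h import *
r,p=rot();print(r.as_matrix().round(3),p)
im=capture("wrist");cv2.imwrite("pics/w1.png",im[:,:,::-1])
for q in [(530,-272,20),(498,-64,22)]:print(proj("wrist",q))
E
```

```text
time_s: 0.93
ee_pos: [529.0, -267.6, 252.0]
eef_rot: [-0.007, 0.977, 0.211, -0.003]
ft_force: [-0.5, -0.3, 0.7]
opening: 85.4
[[ 0.911  0.412 -0.01 ]
 [ 0.413 -0.911  0.011]
 [-0.004 -0.014 -1.   ]] [ 529.00472983 -267.57969925  251.95541441]
[284.92313055 178.17987772]
[102.3775896  128.17112245]
```

View pics/w1.png

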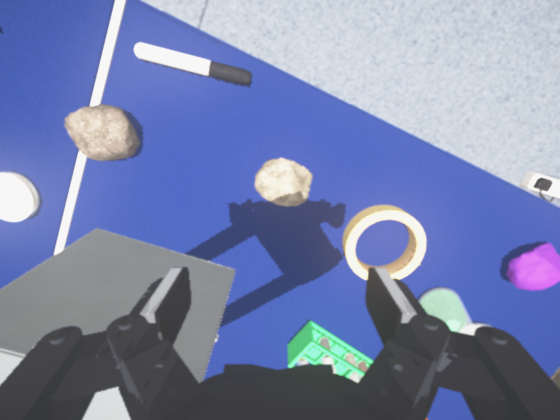

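```bash
cat > seg.py <<'E'
from h import *
def rock(im,uv,z,rad=60,cam="wrist",show=None):
    hsv=cv2.cvtColor(im,cv2.COLOR_RGB2HSV);a=im.astype(int)
    m=((a[:,:,0]-a[:,:,2])>5).astype(np.uint8)
    m[:max(0,int(uv[1]-rad))]=0;m[int(uv[1]+rad):]=0;m[:,:max(0,int(uv[0]-rad))]=0;m[:,int(uv[0]+rad):]=0
    m=cv2.morphologyEx(m,cv2.MORPH_CLOSE,np.ones((7,7)));m=cv2.morphologyEx(m,cv2.MORPH_OPEN,np.ones((3,3)))
    cs,_=cv2.findContours(m,cv2.RETR_EXTERNAL,cv2.CHAIN_APPROX_NONE)
    c=max(cs,key=cv2.contourArea)[:,0,:]
    w=np.array([onz(cam,q,z)[:2] for q in c],np.float32)
    return c,w
def widths(w):
    h=cv2.convexHull(w.astype(np.float32))[:,0]
    o=[]
    for d in range(0,180,10):
        t=np.radians(d);pr=h@np.array([np.cos(t),np.sin(t)]);o.append((d,round(float(np.ptp(pr)),1)))
    return o
E
python3 - <<'E'
from seg import *
im=cv2.imread("pics/w1.png")[:,:,::-1].copy()
o=im[:,:,::-1].copy()
for n,uv,z in [("b",(284,182),18),("a",(102,133),20)]:
    c,w=rock(im,uv,z,45);cv2.drawContours(o,[c[:,None]],-1,(0,255,0),1)
    print(n,c.mean(0).round(),cv2.minAreaRect(w),widths(w))
cv2.imwrite("pics/w1o.png",cv2.resize(o[80:230,40:340],None,fx=2.6,fy=2.6))
E
```

```text
b [284. 182.] ((524.1826171875, -271.5677795410156), (55.04722595214844, 64.15180969238281), 12.670655250549316) [(0, 54.9), (10, 54.7), (20, 56.2), (30, 58.0), (40, 60.4), (50, 62.5), (60, 63.9), (70, 64.1), (80, 64.9), (90, 65.4), (100, 64.7), (110, 65.1), (120, 66.7), (130, 66.9), (140, 65.1), (150, 62.5), (160, 58.7), (170, 56.3)]
a [102. 132.] ((491.94122314453125, -63.54347229003906), (59.60987854003906, 73.09007263183594), 35.2154655456543) [(0, 66.4), (10, 62.5), (20, 60.1), (30, 58.7), (40, 61.4), (50, 65.6), (60, 70.4), (70, 74.6), (80, 77.7), (90, 79.8), (100, 79.5), (110, 78.2), (120, 75.2), (130, 71.6), (140, 69.1), (150, 70.4), (160, 70.3), (170, 69.2)]
```

View pics/w1o.png

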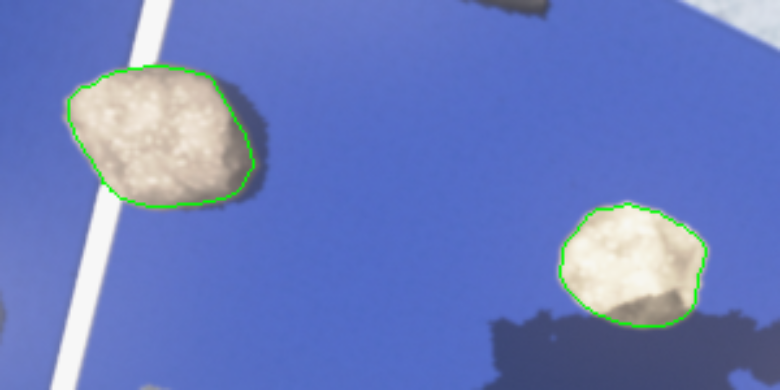

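```bash
cat > goal.py <<'E'
from h import *
def goal(pos,yaw):
    r,p=rot();t=np.radians(yaw);b,a=np.sin(t),np.cos(t)
    M=np.array([[-b,a,0],[a,b,0],[0,0,-1]]).T
    rv=(r.inv()*R.from_matrix(M)).as_rotvec();d=r.inv().apply(np.array(pos)-p)
    s=sense();print("turn",rv.round(3),"shift",d.round(1),"| pos",p.round(1),"op",round(s["opening"],1),"F",np.round(s["ft_force"],1),"t",round(s["time_s"],2),"q6",round(s["q"][5],2))
if __name__=="__main__":
    import sys;v=list(map(float,sys.argv[1:]));goal(v[:3],v[3])
E
python3 goal.py 524 -271.5 150 8
python3 -m handwheel '[[[0,0,-0.12,0,0,12,1],[0,0,-0.12,0,0,12,1],[0,0,-0.12,0,0,12,1],[0,0,-0.12,0,0,12,1],[0,0,-0.12,0,0,12,1]]]'; python3 goal.py 524 -271.5 150 8
```

```text
turn [-0.016 -0.002 -1.287] shift [ -2.7   1.9 102. ] | pos [ 526.9 -269.7  251.9] op 84.9 F [-0.2 -0.  -0. ] t 0.98 q6 0.58
time_s: 1.4
ee_pos: [524.5, -272.0, 191.5]
eef_rot: [-0.005, 0.866, 0.499, -0.004]
ft_force: [-0.2, -0.5, 0.2]
opening: 85.3
turn [-0.013 -0.002 -0.665] shift [ 0.3 -0.2 41.5] | pos [ 524.5 -272.   191.5] op 85.3 F [-0.2 -0.5  0.2] t 1.4 q6 -0.05
```

```bash
python3 -m handwheel '[[[0,0,-0.125,0,0,8,1],[0,0,-0.125,0,0,8,1],[-0.005,0,-0.125,0,0,8,1],[-0.005,0,-0.125,0,0,8,1],[-0.005,0,-0.125,0,0,8,1]]]'; python3 - <<'E'
from seg import *
from goal import goal
im=capture("wrist");o=im[:,:,::-1].copy()
uv=proj("wrist",(524,-271.5,20));c,w=rock(im,uv,18,90);cv2.drawContours(o,[c[:,None]],-1,(0,255,0),1)
cv2.imwrite("pics/w2.png",o);print(uv,c.mean(0),cv2.minAreaRect(w),widths(w))
goal((524,-271.5,35),8)
E
```

```text
time_s: 1.82
ee_pos: [516.7, -276.7, 145.3]
eef_rot: [-0.004, 0.671, 0.741, -0.0]
ft_force: [-0.8, 0.9, 0.2]
opening: 85.7
[292.78277391 209.59703522] [293.755 203.27 ] ((526.6696166992188, -267.32598876953125), (52.55931091308594, 63.97950744628906), 5.976778984069824) [(0, 53.3), (10, 52.9), (20, 54.8), (30, 56.9), (40, 58.8), (50, 60.9), (60, 63.5), (70, 64.3), (80, 65.0), (90, 65.0), (100, 63.8), (110, 62.0), (120, 61.7), (130, 61.4), (140, 59.7), (150, 57.7), (160, 54.8), (170, 53.7)]
turn [-0.009 -0.008 -0.037] shift [  3.1  10.  108. ] | pos [ 515.4 -276.3  143. ] op 85.6 F [-0.9 -0.3 -1.1] t 1.87 q6 -0.69
```

View pics/w2.png

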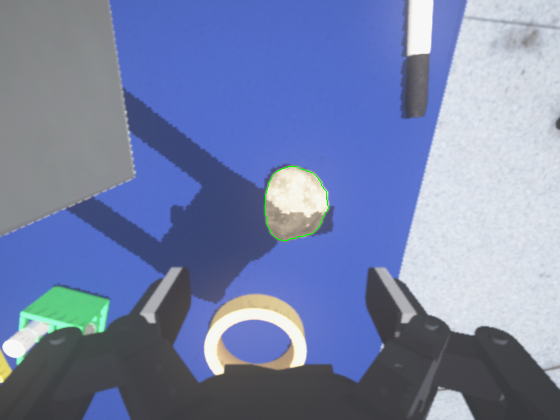

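```bash
python3 -m handwheel '[[[0,0,-0.02,3,6,20,1],[-0.004,-0.004,-0.01,2,5,20,1],[-0.004,-0.004,0,0,0,20,1],[0,0,0,0,0,15,1],[0,0,0,0,0,0,1]]]'; python3 goal.py 525.5 -269.5 35 8
```

```text
time_s: 2.28
ee_pos: [521.0, -274.9, 66.0]
eef_rot: [0.0, 0.665, 0.746, -0.002]
ft_force: [-1.0, -0.7, -0.5]
opening: 85.3
turn [-0.003  0.002 -0.025] shift [ 4.9  5.1 30.9] | pos [ 521.  -274.9   66. ] op 85.3 F [-1.  -0.7 -0.5] t 2.28 q6 -0.69
```

```bash
python3 -m handwheel '[[[0,0,-0.02,4,4,14,1],[0,0,-0.01,2,2,12,1],[0,0,0,1,1,6,1],[0,0,0,0,0,0,1]]]'; python3 goal.py 525.5 -269.5 35 8; python3 - <<'E'
from h import *
for n in ["side","wrist"]:
    im=capture(n)[:,:,::-1]
    if n=="side": im=cv2.resize(im[80:280,60:340],None,fx=2.8,fy=2.8)
    cv2.imwrite(f"pics/b1{n}.png",im)
E
```

```text
time_s: 2.62
ee_pos: [525.6, -269.9, 34.4]
eef_rot: [0.0, 0.657, 0.753, -0.003]
ft_force: [0.5, 0.8, -0.3]
opening: 85.5
turn [-0.004  0.004 -0.004] shift [ 0.4 -0.  -0.6] | pos [ 525.6 -269.9   34.4] op 85.5 F [ 0.5  0.8 -0.3] t 2.62 q6 -0.7
```

View pics/b1side.png

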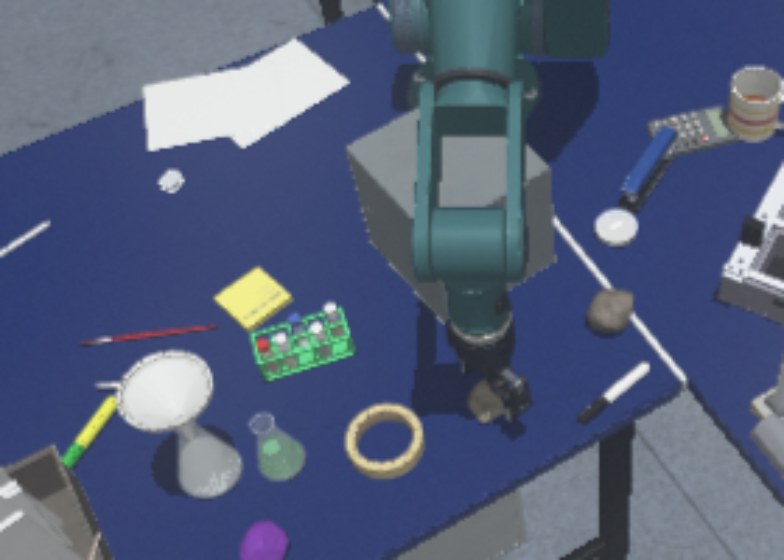

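View pics/b1wrist.png

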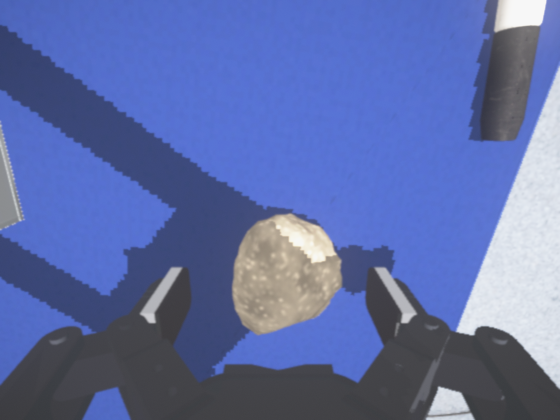

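```bash
python3 - <<'E'
from h import *
r,p=rot()
for z in (10,20,30): print(proj("wrist",(p[0],p[1],z)), onz("wrist",(287,275),z).round(1))
E
```

```text
[281.97211367 271.19988467] [ 529.3 -272.4   10. ]
[282.18771725 281.34537498] [ 528.2 -266.7   20. ]
[282.43220869 292.85021889] [ 527.1 -260.9   30. ]
```

```bash
python3 -m handwheel '[[[0,0,0,2,2,0,0.5],[0,0,0,0,0,0,-1],[0,0,0,0,0,0,-1],[0,0,0,0,0,0,-1],[0,0,0,0,0,0,-1]]]' 40;python3 goal.py 525.5 -269.5 35 8;python3 -m handwheel '[[[0,0,0,0,0,0,-1],[0,0,0,0,0,0,-1]]]' ; python3 - <<'E'
from h import *
im=capture("wrist")[:,:,::-1]
cv2.imwrite(f"pics/b2.png",im)
E
```

```text
time_s: 3.13
ee_pos: [530.4, -269.7, 40.3]
eef_rot: [0.005, 0.658, 0.753, -0.002]
ft_force: [-0.3, 0.1, -1.3]
opening: 50.0
turn [ 0.004  0.011 -0.005] shift [ 0.9 -4.8  5.3] | pos [ 530.4 -269.7   40.3] op 50.0 F [-0.3  0.1 -1.3] t 3.13 q6 -0.7
time_s: 3.3
ee_pos: [530.2, -269.5, 40.2]
eef_rot: [0.005, 0.658, 0.753, -0.002]
ft_force: [-0.1, -0.4, -1.8]
opening: 50.4
```

View pics/b2.png

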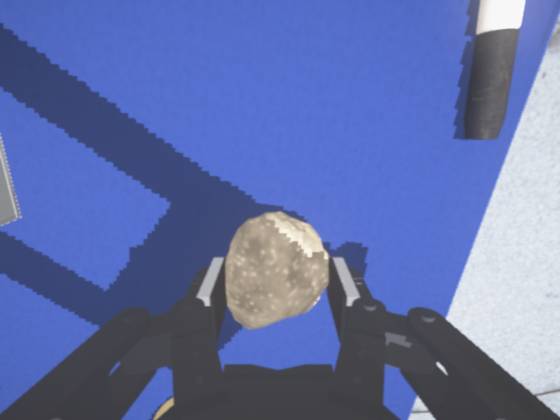

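```bash
python3 -m handwheel '[[[0,0,0,0,0,0,-1],[0,0,0,0,0,-10,-1],[0,0,0,0,0,-20,-1],[0,0,0,0,0,-30,-1],[0,0,0,0,0,-30,-1]]]' 60;python3 goal.py 525.5 -269.5 200 8; python3 - <<'E'
from h import *
im=capture("wrist")[:,:,::-1]
cv2.imwrite(f"pics/b3.png",im)
im=cv2.resize(capture("side")[80:280,60:340,::-1],None,fx=2.8,fy=2.8)
cv2.imwrite(f"pics/b3s.png",im)
E
```

```text
time_s: 3.77
ee_pos: [524.1, -265.3, 123.1]
eef_rot: [-0.006, 0.658, 0.753, -0.004]
ft_force: [0.9, -0.4, -1.1]
opening: 49.3
turn [-0.014 -0.005 -0.005] shift [ -4.   -0.3 -77. ] | pos [ 524.1 -265.3  123.1] op 49.3 F [ 0.9 -0.4 -1.1] t 3.77 q6 -0.7
```

View pics/b3.png

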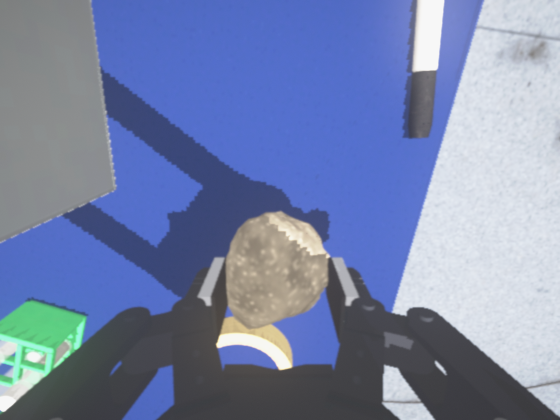

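View pics/b3s.png

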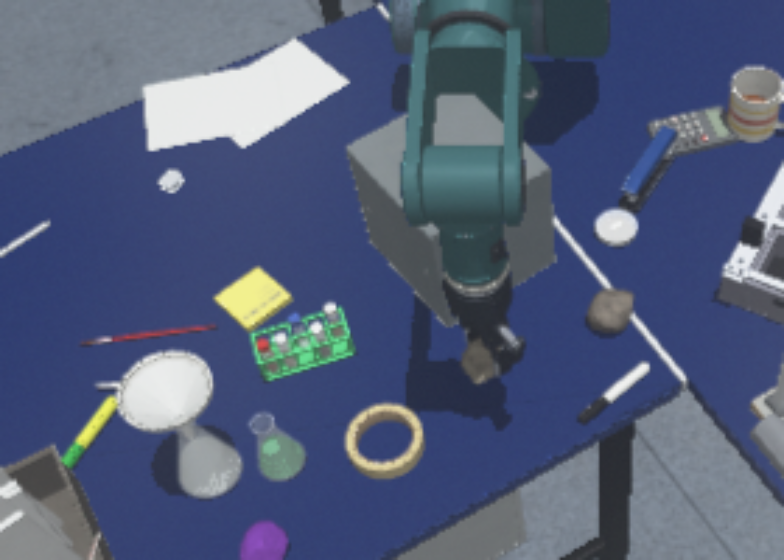

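```bash
python3 -m handwheel '[[[0,0,0,15,0,-25,-1],[0,0,0,38,9,-12,-1],[0,0,0,38,9,-12,-1],[0,0,0,38,9,-12,-1],[0,0,0,38,9,-12,-1]]]';python3 goal.py 575 200 230 30; 
```

```text
time_s: 4.28
ee_pos: [539.9, -99.5, 201.3]
eef_rot: [0.0, 0.664, 0.748, -0.005]
ft_force: [0.6, -0.6, -0.7]
opening: 49.7
turn [-0.008  0.005 -0.404] shift [293.   70.4 -31.2] | pos [539.9 -99.5 201.3] op 49.7 F [ 0.6 -0.6 -0.7] t 4.28 q6 -0.4
```

```bash
python3 -m handwheel '[[[-0.002,0,-0.06,36,14,-3,-1],[-0.002,0,-0.06,36,14,-3,-1],[-0.002,0,-0.06,36,14,-3,-1],[0,0,-0.06,36,15,-3,-1],[0,0,-0.06,36,16,-3,-1]]]';python3 goal.py 575 200 230 30; 
```

```text
time_s: 4.7
ee_pos: [567.4, 101.1, 217.8]
eef_rot: [0.005, 0.54, 0.842, -0.001]
ft_force: [0.6, -0.2, -1.8]
opening: 49.5
turn [ 0.002  0.009 -0.093] shift [ 86.6  48.2 -12.9] | pos [567.4 101.1 217.8] op 49.5 F [ 0.6 -0.2 -1.8] t 4.7 q6 -0.35
```

```bash
python3 -m handwheel '[[[0,0,-0.05,32,16,-5,-1],[0,0.004,-0.04,32,16,-5,-1],[0,0.004,0,24,14,-3,-1],[0,0,0,0,0,0,-1]]]';python3 - <<'E'
from h import *
from goal import goal
goal((575,200,230),30)
i=camera_info("wrist");im=capture("wrist")[:,:,::-1].copy()
cv2.imwrite("pics/t1.png",im)
ex=np.array([.863,.505,0]);ey=np.array([-.505,.863,0]);o=np.array([557.6,268.2,0])
for x,y,z in [(68,-161,60),(68,161,60),(-104,-161,60),(-60,-44,60),(60,-44,60),(-60,44,60),(60,44,60),(-60,-146,60),(60,-146,60)]:
    print((x,y,z),proj("wrist",o+x*ex+y*ey+[0,0,z],i).round())
E
```

```text
time_s: 5.03
ee_pos: [565.2, 213.5, 228.6]
eef_rot: [-0.001, 0.494, 0.869, 0.001]
ft_force: [-0.8, -1.7, -2.1]
opening: 49.4
turn [ 0.001 -0.004  0.013] shift [-16.6   1.5  -1.5] | pos [565.2 213.5 228.6] op 49.4 F [-0.8 -1.7 -2.1] t 5.03 q6 -0.27
(68, -161, 60) [360. 298.]
(68, 161, 60) [398. -67.]
(-104, -161, 60) [202. 297.]
(-60, -44, 60) [239. 192.]
(60, -44, 60) [363. 193.]
(-60, 44, 60) [236.  95.]
(60, 44, 60) [372.  96.]
(-60, -146, 60) [242. 285.]
(60, -146, 60) [354. 285.]
```

View pics/t1.png

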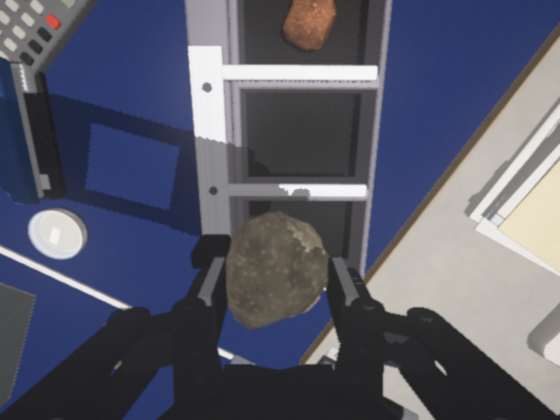

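```bash
python3 - <<'E'
from h import *
im=cv2.imread("pics/t1.png");cv2.imwrite("pics/t1z.png",cv2.resize(im[40:240,170:410],None,fx=3.3,fy=3.0,interpolation=cv2.INTER_CUBIC))
g=im.max(2)
for c in (250,300,340,355): print(c,[int(v) for v in g[55:100,c]],"|",[int(v) for v in g[175:210,c]])
E
```

```text
250 [71, 72, 73, 72, 72, 72, 72, 74, 85, 144, 218, 239, 244, 244, 245, 245, 244, 244, 244, 244, 244, 244, 243, 230, 199, 146, 145, 175, 183, 182, 179, 166, 150, 129, 103, 89, 88, 84, 76, 74, 76, 76, 74, 74, 74] | [49, 58, 76, 81, 82, 81, 81, 84, 101, 127, 138, 141, 141, 142, 141, 139, 137, 138, 138, 136, 126, 101, 89, 88, 83, 70, 53, 47, 47, 47, 47, 45, 47, 47, 47]
300 [68, 67, 68, 68, 66, 67, 68, 67, 75, 121, 196, 235, 244, 245, 245, 245, 245, 245, 246, 246, 246, 246, 245, 239, 212, 162, 159, 172, 185, 188, 184, 171, 152, 131, 104, 86, 81, 77, 69, 66, 66, 66, 66, 66, 66] | [50, 59, 76, 81, 81, 81, 82, 87, 121, 188, 232, 243, 241, 197, 149, 141, 141, 141, 141, 140, 132, 109, 94, 89, 85, 76, 66, 62, 63, 62, 62, 63, 62, 61, 60]
340 [64, 66, 66, 66, 67, 67, 67, 66, 72, 108, 179, 232, 244, 245, 245, 246, 246, 246, 246, 246, 246, 247, 246, 243, 218, 175, 138, 149, 184, 194, 191, 181, 160, 136, 110, 86, 81, 77, 69, 64, 65, 65, 66, 66, 65] | [51, 59, 74, 81, 84, 83, 84, 87, 112, 173, 228, 244, 246, 246, 246, 245, 245, 245, 245, 244, 239, 214, 182, 170, 156, 131, 89, 68, 67, 66, 65, 65, 65, 66, 66]
355 [65, 64, 64, 64, 64, 63, 63, 65, 67, 91, 161, 229, 243, 245, 245, 246, 246, 246, 246, 246, 247, 247, 246, 244, 226, 178, 146, 176, 192, 195, 193, 180, 150, 132, 110, 87, 81, 77, 70, 59, 55, 54, 55, 53, 53] | [70, 73, 79, 82, 84, 84, 83, 86, 106, 164, 226, 243, 246, 246, 246, 246, 246, 245, 245, 245, 240, 217, 184, 171, 156, 134, 98, 82, 80, 80, 80, 81, 80, 80, 80]
```

View pics/t1z.png

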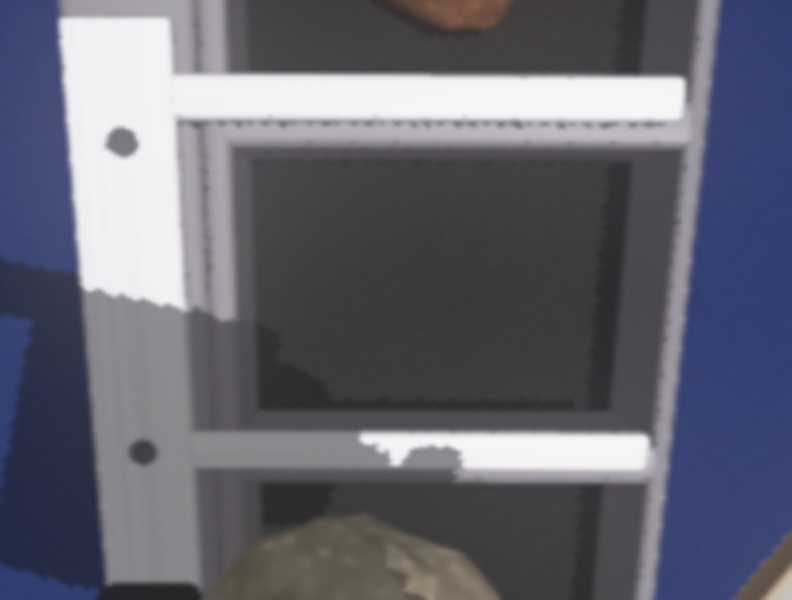

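```bash
cat > tr.py <<'E'
from h import *
yaw=.529;o=np.array([557.6,268.2,0])
def loc(p,o=o,yaw=yaw):
    d=p-o;c,s=np.cos(yaw),np.sin(yaw);return np.array([c*d[0]+s*d[1],-s*d[0]+c*d[1],p[2]]).round(1)
E
python3 - <<'E'
from tr import *
# edges subpixel
for n,a,b,z in [("tongueL upper",(250,64.4),(355,65.2),68),("tongueM upper",(300,183.5),(355,183.8),68),("tongueM low",(340,197),(355,197),68),("div y=44",(250,88.5),(355,89.),60),("divR?",(340,200.8),(355,200.8),60)]:
    A,B=onz("wrist",a,z),onz("wrist",b,z);d=B-A;print(n,loc(A),loc(B),np.arctan2(d[1],d[0]).round(4))
im=cv2.imread("pics/t1.png");
# outer right edge x=68,z=60: blue vs not at several rows ; inner
for v in (20,60,110,140,170,215):
    print(v,[tuple(int(t) for t in im[v,c]) for c in range(362,392,2)])
for v in (110,140,225): print(v,[int(im[v,c].max()) for c in range(215,262)])
E
```

```text
tongueL upper [-47.6  65.4  68. ] [39.5 65.4 68. ] 0.5282
tongueM upper [ -3.3 -35.2  68. ] [ 47.9 -35.1  68. ] 0.5299
tongueM low [ 34.8 -47.9  68. ] [ 49.  -47.8  68. ] 0.5355
div y=44 [-48.7  47.4  60. ] [42.9 47.6 60. ] 0.5308
divR? [ 36.8 -53.9  60. ] [ 51.4 -53.8  60. ] 0.5355
20 [(41, 39, 42), (42, 40, 43), (46, 44, 46), (66, 63, 66), (71, 68, 71), (71, 67, 70), (72, 68, 70), (74, 68, 71), (73, 68, 70), (74, 68, 70), (79, 74, 76), (119, 113, 116), (155, 146, 150), (151, 141, 145), (122, 95, 92)]
60 [(53, 51, 52), (69, 65, 68), (79, 75, 77), (79, 75, 78), (78, 74, 76), (79, 74, 77), (79, 74, 77), (79, 74, 76), (84, 78, 80), (125, 118, 122), (159, 150, 154), (155, 144, 148), (123, 95, 92), (112, 66, 54), (112, 66, 54)]
110 [(78, 73, 76), (79, 74, 76), (78, 73, 76), (78, 73, 76), (79, 73, 75), (78, 73, 75), (96, 90, 92), (144, 136, 140), (159, 150, 155), (141, 125, 127), (116, 71, 62), (114, 65, 53), (114, 65, 53), (114, 65, 53), (112, 63, 51)]
140 [(76, 72, 75), (75, 71, 73), (76, 71, 73), (78, 72, 75), (78, 73, 75), (108, 102, 105), (155, 147, 151), (156, 145, 149), (123, 92, 8
[... 512 characters left out ...]
7), (116, 69, 58), (114, 67, 55), (114, 67, 56)]
110 [243, 243, 243, 243, 243, 243, 243, 242, 234, 203, 171, 170, 174, 174, 168, 154, 132, 132, 150, 163, 169, 173, 174, 170, 157, 130, 107, 98, 96, 96, 93, 83, 75, 73, 73, 72, 72, 71, 70, 70, 69, 69, 69, 69, 68, 68, 68]
140 [188, 218, 232, 238, 237, 235, 236, 239, 240, 237, 222, 187, 168, 169, 169, 166, 157, 144, 139, 148, 159, 167, 169, 170, 167, 154, 127, 101, 92, 91, 89, 86, 77, 68, 65, 65, 65, 65, 65, 64, 63, 63, 62, 63, 63, 62, 61]
225 [135, 134, 135, 135, 136, 137, 137, 137, 138, 137, 136, 136, 137, 136, 130, 113, 98, 92, 89, 88, 86, 83, 84, 87, 89, 87, 86, 83, 81, 81, 84, 84, 86, 88, 89, 91, 92, 94, 95, 96, 96, 96, 97, 97, 97, 100, 101]
```

```bash
python3 - <<'E'
from tr import *
yaw=.53
for n,a in [("out",(378.5,140)),("out",(381.5,110)),("out",(386,60)),("out",(370.5,215)),("wallin",(371.3,140)),("wallin",(374.5,110)),("near in",(240,110)),("near in",(240.8,140))]:print(n,loc(onz("wrist",a,60),yaw=yaw))
yaw=.53
s,c=np.sin(yaw),np.cos(yaw);oo=o+3.7*np.array([-s,c,0]);print("o",oo)
for n,y in (("mid",3),("right",-99)):print(n,oo+y*np.array([-s,c,0]))
E
```

```text
out [68.1  4.1 60. ]
out [68.  30.2 60. ]
out [67.4 70.6 60. ]
out [ 67.9 -68.4  60. ]
wallin [61.5  4.1 60. ]
wallin [61.7 30.2 60. ]
near in [-58.   29.6  60. ]
near in [-58.1   3.5  60. ]
o [555.72952664 271.39238616   0.        ]
mid [554.21292661 273.98080737   0.        ]
right [605.77732742 185.97448618   0.        ]
```

```bash
python3 - <<'E'
from tr import *
r,p=rot()
for uv,dz in [((277,212),-28),((277,212),-20),((265,328),-20),((265,328),-10),((277,270),-20)]:
    print(uv,dz,r.inv().apply(onz("wrist",uv,p[2]+dz)-p).round(1))
from goal import goal
goal((556.4,272.3,120),30.4)
E
```

```text
(277, 212) -28 [33.1 -2.  28.1]
(277, 212) -20 [35.7 -2.  20.1]
(265, 328) -20 [-30.3  -8.5  19.9]
(265, 328) -10 [-22.2  -8.   10. ]
(277, 270) -20 [ 4.9 -2.  20. ]
turn [-0.001 -0.002  0.005] shift [ 56.7  23.5 108.3] | pos [565.3 211.3 228.2] op 49.5 F [-0.5 -0.8 -1.4] t 5.08 q6 -0.27
```

```bash
python3 -m handwheel '[[[0,0,0.002,28,12,5,-1],[0,0,0.002,26,12,20,-1],[0,0,0,2,1,30,-1],[0,0,0,0,0,20,-1],[0,0,0,0,0,0,-1]]]';python3 goal.py 557.1 271 120 30.4;python3 goal.py 557.1 271 49 30.4
```

```text
time_s: 5.5
ee_pos: [559.7, 270.1, 151.1]
eef_rot: [0.002, 0.499, 0.867, -0.0]
ft_force: [-1.0, 0.5, -2.5]
opening: 49.8
turn [ 0.001  0.003 -0.004] shift [ 2.2 -1.8 31. ] | pos [559.7 270.1 151.1] op 49.8 F [-1.   0.5 -2.5] t 5.5 q6 -0.17
turn [ 0.001  0.003 -0.004] shift [  2.4  -1.9 102. ] | pos [559.7 270.1 151.1] op 49.8 F [-1.   0.5 -2.5] t 5.5 q6 -0.17
```

```bash
python3 -m handwheel '[[[0,0,0,2,-2,16,-1],[0,0,0,0,0,15,-1],[0,0,0,0,0,0,-1]]]';python3 - <<'E'
from h import *
from goal import goal
goal((557.1,271,49),30.4)
cv2.imwrite("pics/t2.png",capture("wrist")[:,:,::-1])
o=np.array([556.6,271.9,0]);ex=np.array([.863,.505,0]);ey=np.array([-.505,.863,0])
for x,y,z in [(-60,-39,68),(60,-39,68),(60,44,60),(-60,44,60)]:print(proj("wrist",o+x*ex+y*ey+[0,0,z]).round())
E
```

```text
time_s: 5.75
ee_pos: [557.4, 266.8, 119.1]
eef_rot: [0.002, 0.5, 0.866, -0.002]
ft_force: [-1.1, -0.8, -1.6]
opening: 49.9
turn [-0.002  0.005 -0.008] shift [ 4.1  1.9 70.1] | pos [557.4 266.8 119.1] op 49.9 F [-1.1 -0.8 -1.6] t 5.75 q6 -0.16
[190. 299.]
[376. 297.]
[385. 168.]
[180. 169.]
```

View pics/t2.png

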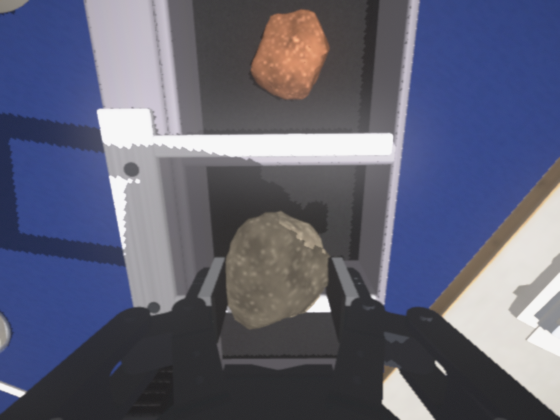

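```bash
python3 goal.py 557.1 271 49 30.4; python3 -m handwheel '[[[0,0,0,4,2,12,-1],[0,0.003,0,1,0,16,-1],[0,0,0,0,0,14,-1],[0,0,0,0,0,0,-1]]]';python3 goal.py 557.1 271 49 30.4
```

```text
turn [ 0.     0.005 -0.008] shift [ 4.3  1.3 71.6] | pos [558.  266.9 120.7] op 49.3 F [-0.3  0.1 -1. ] t 5.8 q6 -0.16
time_s: 6.13
ee_pos: [562.0, 271.5, 83.7]
eef_rot: [0.005, 0.502, 0.865, 0.004]
ft_force: [-0.5, -0.8, -3.3]
opening: 49.4
turn [ 0.012  0.005 -0.013] shift [ 2.2 -4.9 34.6] | pos [562.  271.5  83.7] op 49.4 F [-0.5 -0.8 -3.3] t 6.13 q6 -0.16
```

```bash
python3 -m handwheel '[[[0.004,0,-0.005,1,-4,10,-1],[0.004,0,-0.004,1,-2,8,-1],[0,0,0,0,0,5,-1],[0,0,0,0,0,0,-1]]]';python3 goal.py 557.1 271 49 30.4
```

```text
time_s: 6.47
ee_pos: [557.7, 270.4, 62.3]
eef_rot: [0.005, 0.499, 0.867, 0.002]
ft_force: [0.3, 0.1, -2.3]
opening: 49.3
turn [ 0.009  0.006 -0.004] shift [ 0.9 -0.3 13.3] | pos [557.7 270.4  62.3] op 49.3 F [ 0.3  0.1 -2.3] t 6.47 q6 -0.16
```

```bash
python3 -m handwheel '[[[0.004,0.003,0,1,0,6,-1],[0.004,0.003,0,0,0,4,-1],[0,0,0,0,0,0,-1]]]';python3 goal.py 557.1 271 49 30.4; python3 -m handwheel '[[[0,0,0,0,0,3,-1],[0,0,0,0,0,0,-1]]]';python3 goal.py 557.1 271 49 30.4
```

```text
time_s: 6.72
ee_pos: [557.8, 271.7, 52.5]
eef_rot: [0.0, 0.498, 0.867, 0.001]
ft_force: [0.3, -0.1, -1.6]
opening: 49.6
turn [ 0.002 -0.    -0.003] shift [-0.3 -1.   3.5] | pos [557.8 271.7  52.5] op 49.6 F [ 0.3 -0.1 -1.6] t 6.72 q6 -0.17
time_s: 6.88
ee_pos: [558.1, 271.8, 49.4]
eef_rot: [0.001, 0.498, 0.867, 0.001]
ft_force: [-0.4, -0.6, -1.1]
opening: 49.5
turn [ 0.003 -0.    -0.003] shift [-0.2 -1.3  0.4] | pos [558.1 271.8  49.4] op 49.5 F [-0.4 -0.6 -1.1] t 6.88 q6 -0.17
```

```bash
python3 -m handwheel '[[[0,0,0,0,0,2,-1],[0,0,0,0,0,0,-1]]]';  python3 -m handwheel '[[[0,0,0,0,0,2,-1],[0,0,0,0,0,0,-1]]]'; python3 -m handwheel '[[[0,0,0,0,0,2,-1],[0,0,0,0,0,0,-1]]]'
```

```text
time_s: 7.05
ee_pos: [558.8, 272.2, 48.1]
eef_rot: [0.001, 0.498, 0.867, 0.002]
ft_force: [-0.4, 0.1, -1.9]
opening: 49.5
time_s: 7.22
ee_pos: [559.3, 272.5, 48.2]
eef_rot: [0.002, 0.498, 0.867, 0.003]
ft_force: [0.6, 0.2, -1.7]
opening: 49.6
time_s: 7.38
ee_pos: [559.9, 272.9, 48.0]
eef_rot: [0.002, 0.498, 0.867, 0.004]
ft_force: [0.4, -0.0, -1.6]
opening: 49.4
```

```bash
python3 -m handwheel '[[[0,0,0,0,0,0,0.3],[0,0,0,0,0,0,0.6],[0,0,0,0,0,0,0.7],[0,0,0,0,0,-3,0.7]]]';python3 goal.py 557.1 271 120 30.4; python3 - <<'E'
from h import *
cv2.imwrite("pics/t3.png",capture("wrist")[:,:,::-1])
E
```

```text
time_s: 7.72
ee_pos: [559.9, 272.7, 50.2]
eef_rot: [0.002, 0.498, 0.867, 0.003]
ft_force: [-0.1, 0.1, 0.0]
opening: 72.6
turn [ 0.008  0.    -0.003] shift [ -0.1  -2.7 -69.8] | pos [559.9 272.7  50.2] op 72.6 F [-0.1  0.1  0. ] t 7.72 q6 -0.17
```

View pics/t3.png

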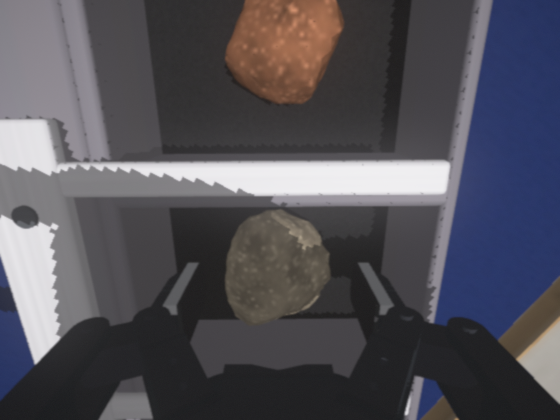

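```bash
python3 -m handwheel '[[[0.004,0,0,0,-2,-12,0.7],[0,0,0,0,0,-25,0.8],[0,0,0,0,0,-40,1],[0,0,0,0,0,-40,1],[0,0,0,0,0,-40,1]]]';python3 goal.py 493 -63.5 200 32; python3 - <<'E'
from h import *
cv2.imwrite("pics/t4.png",capture("wrist")[:,:,::-1])
E
```

```text
time_s: 8.18
ee_pos: [551.9, 269.1, 198.8]
eef_rot: [-0.007, 0.499, 0.867, -0.009]
ft_force: [1.8, 0.9, 0.4]
opening: 85.7
turn [-0.023 -0.004 -0.032] shift [-257.8 -218.2    2.8] | pos [551.9 269.1 198.8] op 85.7 F [1.8 0.9 0.4] t 8.18 q6 -0.17
```

View pics/t4.png

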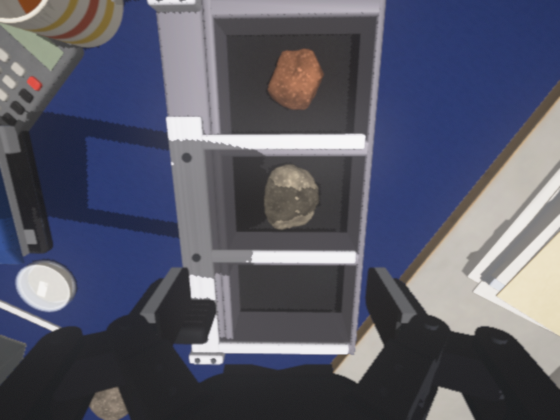

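```bash
python3 -m handwheel '[[[-0.005,0,-0.006,-30,-26,0,1],[-0.005,0,-0.006,-30,-26,0,1],[-0.005,0,-0.006,-30,-26,0,1],[-0.005,0,-0.006,-30,-26,0,1],[-0.004,0,-0.006,-30,-26,0,1]]]';python3 goal.py 493 -63.5 200 32;
```

```text
time_s: 8.65
ee_pos: [526.1, 78.0, 217.5]
eef_rot: [0.012, 0.478, 0.878, 0.018]
ft_force: [0.6, -0.3, 0.3]
opening: 85.2
turn [0.043 0.004 0.015] shift [-100.8 -105.3   13.4] | pos [526.1  78.  217.5] op 85.2 F [ 0.6 -0.3  0.3] t 8.65 q6 -0.54
```

```bash
python3 -m handwheel '[[[0.01,0,0.005,-28,-29,3,1],[0.01,0,0.005,-28,-29,5,1],[0.005,0,0.005,-25,-27,5,1],[0,0,0,-10,-10,0,1],[0,0,0,0,0,0,1]]]';python3 - <<'E'
from seg import *
from goal import goal
goal((493,-63.5,35),32)
uv=proj("wrist",(493,-63.5,20));i=camera_info("wrist");im=capture("wrist");o=im[:,:,::-1].copy()
c,w=rock(im,uv,20,80);cv2.drawContours(o,[c[:,None]],-1,(0,255,0),1)
cv2.imwrite("pics/a1.png",o);print(uv,c.mean(0),cv2.minAreaRect(w),widths(w))
E
```

```text
time_s: 9.07
ee_pos: [492.2, -61.6, 203.1]
eef_rot: [0.01, 0.488, 0.873, 0.006]
ft_force: [-0.0, 0.1, 0.3]
opening: 85.6
turn [ 0.02   0.012 -0.008] shift [-1.000e-01 -3.700e+00  1.681e+02] | pos [492.2 -61.6 203.1] op 85.6 F [-0.   0.1  0.3] t 9.07 q6 -0.79
[275.52322451 195.03262154] [277.94148936 194.10638298] ((495.0755615234375, -62.11940383911133), (57.522403717041016, 75.067626953125), 29.84564208984375) [(0, 63.7), (10, 62.2), (20, 60.3), (30, 57.5), (40, 58.8), (50, 62.3), (60, 65.8), (70, 68.7), (80, 71.6), (90, 73.8), (100, 75.0), (110, 75.4), (120, 75.1), (130, 75.7), (140, 74.3), (150, 71.1), (160, 68.2), (170, 65.8)]
```

View pics/a1.png

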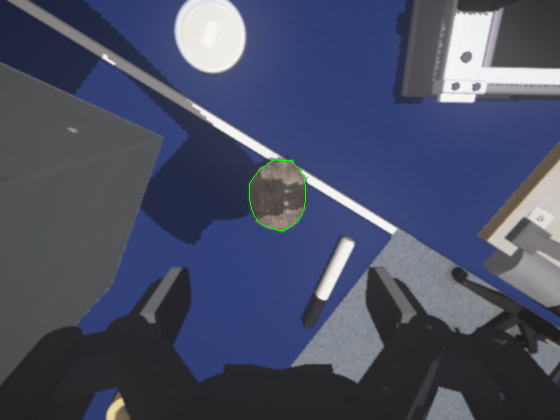

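```bash
python3 -m handwheel '[[[0.005,0.003,-0.004,0,0,25,1],[0.005,0.003,0,0,0,30,1],[0.004,0.002,0,0,0,30,1],[0.003,0.002,0,0,0,20,1],[0,0,0,0,0,0,1]]]';python3 goal.py 494 -62.5 35 31
```

```text
time_s: 9.53
ee_pos: [499.0, -56.5, 99.3]
eef_rot: [0.007, 0.485, 0.874, 0.005]
ft_force: [0.0, -0.3, -0.0]
opening: 85.4
turn [0.015 0.007 0.017] shift [-2.  -8.3 64.2] | pos [499.  -56.5  99.3] op 85.4 F [ 0.  -0.3 -0. ] t 9.53 q6 -0.79
```

```bash
python3 -m handwheel '[[[0.007,0.003,0.008,-1,-5,20,1],[0.006,0.003,0.006,-1,-3,20,1],[0,0,0,0,-1,12,1],[0,0,0,0,0,0,1]]]';python3 goal.py 494 -62.5 35 31
```

```text
time_s: 9.87
ee_pos: [496.3, -58.5, 49.1]
eef_rot: [0.003, 0.488, 0.873, 0.002]
ft_force: [0.1, -0.7, -0.8]
opening: 85.0
turn [0.007 0.003 0.009] shift [-2.1 -4.2 14.1] | pos [496.3 -58.5  49.1] op 85.0 F [ 0.1 -0.7 -0.8] t 9.87 q6 -0.78
```

```bash
python3 -m handwheel '[[[0.003,0.002,0.004,-2,-3,8,1],[0.003,0,0.003,-1,-2,6,1],[0,0,0,0,0,0,1]]]';python3 goal.py 494 -62.5 35 31;python3 - <<'E'
from h import *
r,p=rot();im=capture("wrist");cv2.imwrite("pics/a2.png",im[:,:,::-1])
print(proj("wrist",(p[0],p[1],20)))
E
```

```text
time_s: 10.12
ee_pos: [496.6, -62.6, 37.9]
eef_rot: [0.003, 0.49, 0.871, 0.001]
ft_force: [-0.6, 0.2, -0.8]
opening: 84.9
turn [0.005 0.004 0.005] shift [ 1.5 -2.2  2.8] | pos [496.6 -62.6  37.9] op 84.9 F [-0.6  0.2 -0.8] t 10.12 q6 -0.78
[280.02103604 279.49237186]
```

View pics/a2.png

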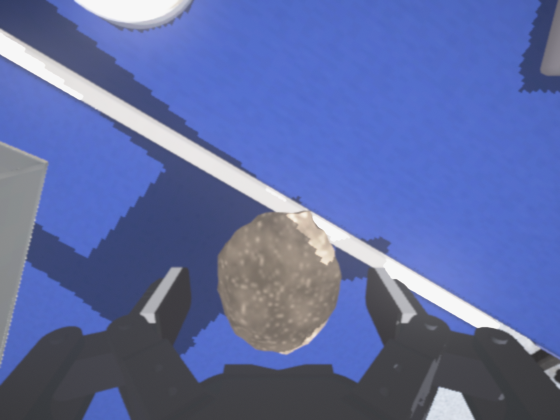

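```bash
python3 -m handwheel '[[[0.003,0.002,0.003,0,0,3,0.6],[0,0,0,0,0,0,-1],[0,0,0,0,0,0,-1],[0,0,0,0,0,0,-1],[0,0,0,0,0,0,-1]]]' 60;python3 -m handwheel '[[[0,0,0,0,0,0,-1],[0,0,0,0,0,0,-1]]]' ; python3 goal.py 494 -62.5 35 31; python3 - <<'E'
from h import *
im=capture("wrist")[:,:,::-1]
cv2.imwrite(f"pics/a3.png",im)
E
```

```text
time_s: 10.58
ee_pos: [499.0, -63.2, 38.7]
eef_rot: [0.004, 0.492, 0.871, 0.001]
ft_force: [-0.3, 0.6, -2.9]
opening: 57.2
time_s: 10.75
ee_pos: [498.7, -63.1, 38.3]
eef_rot: [0.004, 0.492, 0.871, 0.001]
ft_force: [0.3, 0.4, -0.1]
opening: 57.4
turn [0.006 0.006 0.001] shift [ 3.  -3.8  3.3] | pos [498.7 -63.1  38.3] op 57.4 F [ 0.3  0.4 -0.1] t 10.75 q6 -0.78
```

View pics/a3.png

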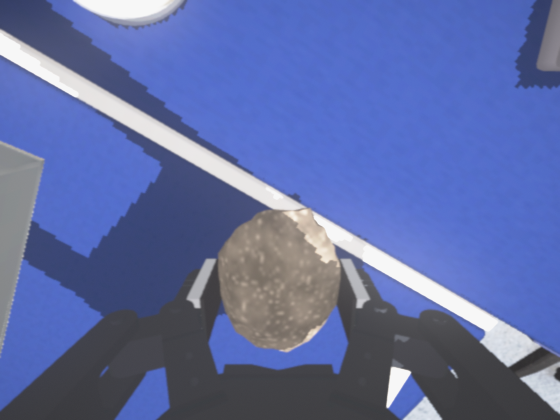

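```bash
python3 -m handwheel '[[[0,0,0,0,0,-10,-1],[0,0,0,0,0,-20,-1],[0,0,0,0,0,-35,-1],[0,0,0,0,0,-40,-1],[0,0,0,0,0,-40,-1]]]';python3 goal.py 590 160 215 30.4; python3 - <<'E'
from h import *
im=capture("wrist")[:,:,::-1]
cv2.imwrite(f"pics/a4.png",im)
r,p=rot()
for uv,dz in [((285,209),-28),((285,209),-18),((280,351),-18),((280,351),-8),((280,280),-18)]:
    print(uv,dz,r.inv().apply(onz("wrist",uv,p[2]+dz)-p).round(1))
E
```

```text
time_s: 11.22
ee_pos: [489.4, -60.9, 176.2]
eef_rot: [-0.011, 0.492, 0.87, -0.003]
ft_force: [0.0, 0.1, -1.7]
opening: 57.3
turn [-0.016 -0.016  0.011] shift [138.1 199.4 -39.8] | pos [489.4 -60.9 176.2] op 57.3 F [ 0.   0.1 -1.7] t 11.22 q6 -0.78
(285, 209) -28 [34.6  2.  28.1]
(285, 209) -18 [37.8  1.8 18.1]
(280, 351) -18 [-43.8  -0.4  17.8]
(280, 351) -8 [-34.5  -0.5   7.9]
(280, 280) -18 [ 0.3 -0.5 18. ]
```

View pics/a4.png

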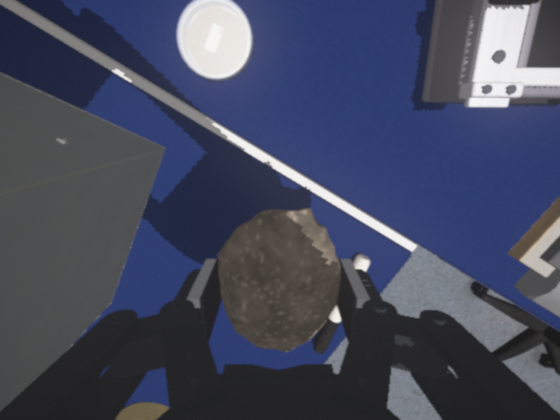

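```bash
python3 -m handwheel '[[[0,0,0,22,32,-8,-1],[0,0,0.002,22,32,-8,-1],[0,0,0.002,22,32,-8,-1],[0,0,0.002,22,32,-6,-1],[0,0,0.002,22,32,-6,-1]]]';python3 goal.py 606.6 186.5 200 30.4
```

```text
time_s: 11.68
ee_pos: [577.7, 109.7, 232.6]
eef_rot: [0.006, 0.503, 0.864, 0.0]
ft_force: [1.5, -0.8, -2.2]
opening: 57.5
turn [ 0.006  0.01  -0.014] shift [52.8 62.8 32.5] | pos [577.7 109.7 232.6] op 57.5 F [ 1.5 -0.8 -2.2] t 11.68 q6 -0.42
```

```bash
python3 -m handwheel '[[[0.002,0.003,-0.005,24,28,2,-1],[0.002,0.003,-0.005,20,24,10,-1],[0,0,0,6,8,10,-1],[0,0,0,0,0,10,-1],[0,0,0,0,0,0,-1]]]';python3 - <<'E'
from h import *
from goal import goal
goal((606.6,186.5,130),30.4)
cv2.imwrite("pics/t5.png",capture("wrist")[:,:,::-1])
o=np.array([556.6,271.9,0]);ex=np.array([.8628,.5055,0]);ey=np.array([-.5055,.8628,0])
for x,y,z in [(-60,-141,68),(60,-141,68),(60,-58,60),(-60,-58,60),(60,-39,68)]:print(proj("wrist",o+x*ex+y*ey+[0,0,z]).round())
E
```

```text
time_s: 12.1
ee_pos: [608.6, 195.0, 202.8]
eef_rot: [0.004, 0.494, 0.869, 0.004]
ft_force: [-0.4, -0.2, -2.2]
opening: 57.2
turn [0.011 0.004 0.006] shift [-6.  -6.9 72.8] | pos [608.6 195.  202.8] op 57.2 F [-0.4 -0.2 -2.2] t 12.1 q6 -0.32
[206. 258.]
[336. 258.]
[341. 167.]
[201. 167.]
[344. 146.]
```

View pics/t5.png

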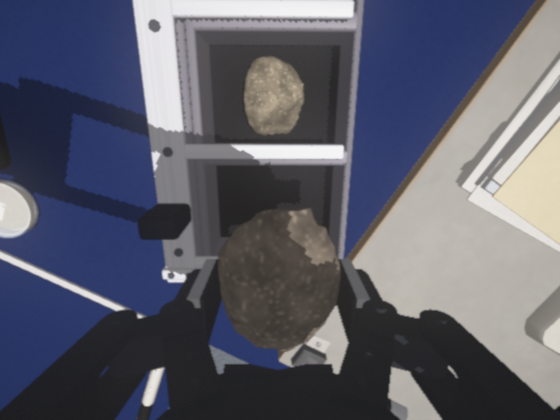

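```bash
python3 -m handwheel '[[[0.003,0.002,0.003,-4,-5,20,-1],[0.003,0,0.003,-2,-3,20,-1],[0.002,0,0,0,0,16,-1],[0,0,0,0,0,8,-1],[0,0,0,0,0,0,-1]]]';python3 goal.py 606.6 186.5 47 30.4
```

```text
time_s: 12.57
ee_pos: [605.2, 176.7, 141.8]
eef_rot: [0.004, 0.501, 0.865, 0.001]
ft_force: [-0.7, 0.3, -3.0]
opening: 57.3
turn [ 0.006  0.007 -0.01 ] shift [ 8.4  5.5 94.7] | pos [605.2 176.7 141.8] op 57.3 F [-0.7  0.3 -3. ] t 12.57 q6 -0.32
```

```bash
python3 -m handwheel '[[[0.002,0.003,-0.005,4,3,10,-1],[0.002,0.002,-0.003,3,2,10,-1],[0,0,0,0,0,5,-1],[0,0,0,0,0,0,-1]]]';python3 goal.py 606.6 186.5 47 30.4
```

```text
time_s: 12.9
ee_pos: [607.6, 183.6, 118.2]
eef_rot: [0.003, 0.499, 0.867, 0.002]
ft_force: [0.1, -0.4, -2.8]
opening: 57.3
turn [ 0.006  0.003 -0.005] shift [ 3.3  0.1 71.2] | pos [607.6 183.6 118.2] op 57.3 F [ 0.1 -0.4 -2.8] t 12.9 q6 -0.32
```

```bash
python3 -m handwheel '[[[0.002,0.002,-0.003,3,0,5,-1],[0,0,0,0,0,4,-1],[0,0,0,0,0,0,-1]]]';python3 - <<'E'
from h import *
from goal import goal
goal((606.6,186.5,47),30.4)
cv2.imwrite("pics/t6.png",capture("wrist")[:,:,::-1])
cv2.imwrite("pics/t6s.png",cv2.resize(capture("side")[100:220,290:450,::-1],None,fx=5,fy=5))
E
```

```text
time_s: 13.15
ee_pos: [606.7, 187.0, 109.4]
eef_rot: [0.002, 0.497, 0.868, 0.002]
ft_force: [0.6, -0.2, -2.3]
opening: 57.0
turn [ 0.006  0.002 -0.   ] shift [-0.3 -0.7 62.4] | pos [606.7 187.  109.4] op 57.0 F [ 0.6 -0.2 -2.3] t 13.15 q6 -0.32
```

View pics/t6.png

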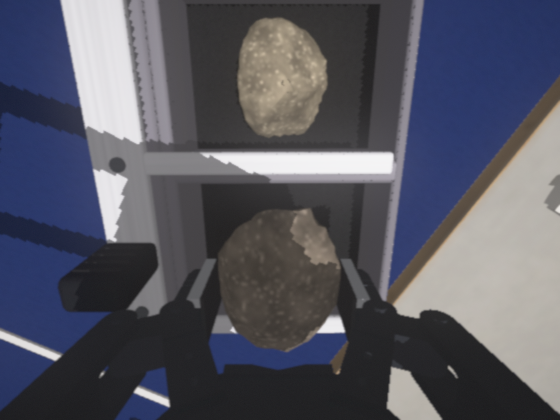

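View pics/t6s.png

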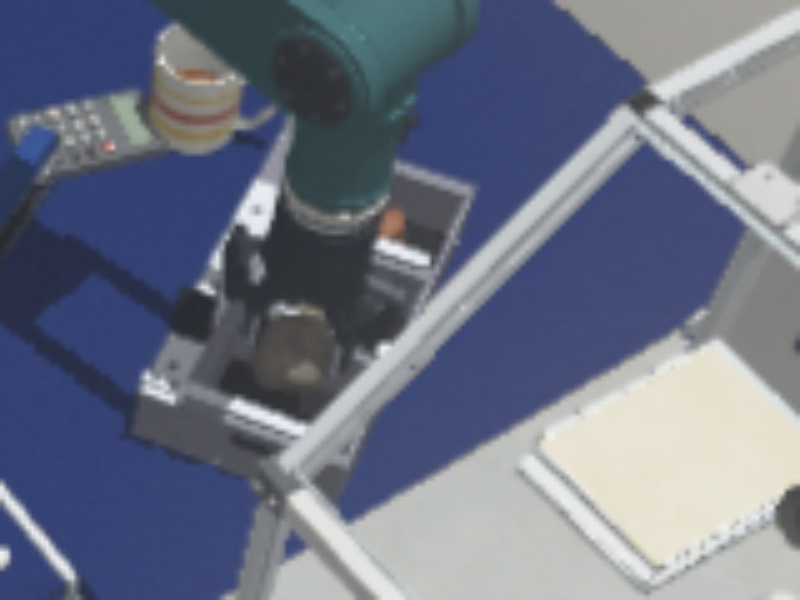

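```bash
python3 -m handwheel '[[[0.002,0,0,0,-1,8,-1],[0.002,0,0,0,0,8,-1],[0,0,0,0,0,6,-1],[0,0,0,0,0,0,-1]]]';python3 goal.py 606.6 186.5 47 30.4
```

```text
time_s: 13.58
ee_pos: [606.9, 186.8, 87.4]
eef_rot: [0.002, 0.497, 0.868, 0.002]
ft_force: [-0.9, 0.2, -2.4]
opening: 57.2
turn [ 0.005  0.003 -0.   ] shift [-0.  -0.6 40.4] | pos [606.9 186.8  87.4] op 57.2 F [-0.9  0.2 -2.4] t 13.58 q6 -0.32
```

```bash
python3 -m handwheel '[[[0.002,0,0,0,0,8,-1],[0.002,0,0,0,0,8,-1],[0,0,0,0,0,6,-1],[0,0,0,0,0,0,-1]]]';python3 goal.py 606.6 186.5 47 30.4;python3 -m handwheel '[[[0,0,0,0,0,6,-1],[0,0,0,0,0,4,-1],[0,0,0,0,0,0,-1]]]';python3 goal.py 606.6 186.5 47 30.4
```

```text
time_s: 13.92
ee_pos: [606.5, 186.5, 62.1]
eef_rot: [0.001, 0.497, 0.868, -0.001]
ft_force: [-0.9, 1.1, -3.1]
opening: 57.6
turn [-0.001  0.002 -0.001] shift [-0.   0.  15.1] | pos [606.5 186.5  62.1] op 57.6 F [-0.9  1.1 -3.1] t 13.92 q6 -0.32
time_s: 14.17
ee_pos: [606.4, 186.4, 50.3]
eef_rot: [0.0, 0.497, 0.868, -0.001]
ft_force: [0.7, 0.3, -2.0]
opening: 57.4
turn [-0.002  0.002 -0.001] shift [-0.1  0.3  3.3] | pos [606.4 186.4  50.3] op 57.4 F [ 0.7  0.3 -2. ] t 14.17 q6 -0.32
```

```bash
python3 -m handwheel '[[[0,0,0,0,0,2,-1],[0,0,0,0,0,0,-1]]]';python3 -m handwheel '[[[0,0,0,0,0,2,-1],[0,0,0,0,0,0,-1]]]';python3 -m handwheel '[[[0,0,0,0,0,2,-1],[0,0,0,0,0,0,-1]]]'; python3 - <<'E'
from h import *
cv2.imwrite("pics/t7.png",capture("wrist")[:,:,::-1])
E
```

```text
time_s: 14.33
ee_pos: [606.3, 186.4, 48.0]
eef_rot: [0.0, 0.497, 0.868, -0.001]
ft_force: [0.3, 0.5, -1.9]
opening: 57.1
time_s: 14.5
ee_pos: [607.0, 186.6, 46.9]
eef_rot: [0.001, 0.497, 0.868, -0.001]
ft_force: [-0.2, -0.0, -2.2]
opening: 57.1
time_s: 14.67
ee_pos: [607.8, 186.8, 46.9]
eef_rot: [0.002, 0.497, 0.868, 0.0]
ft_force: [0.3, -0.3, -1.9]
opening: 57.1
```

View pics/t7.png

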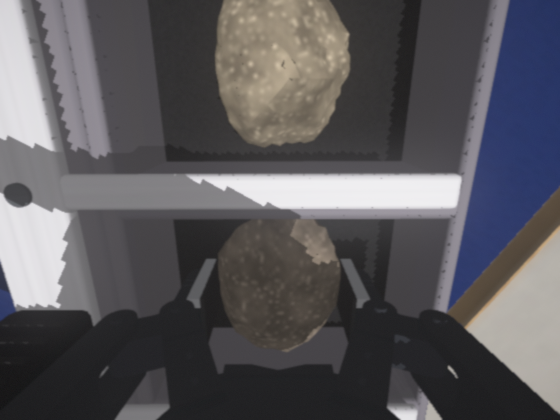

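```bash
python3 -m handwheel '[[[0,0,0,0,0,0,0.5],[0,0,0,0,0,0,0.7],[0,0,0,0,0,0,0.75],[0,0,0,0,-1,-3,0.75],[0,0,0,0,0,-10,0.75]]]';python3 goal.py 606.6 186.5 47 30.4; python3 -m handwheel '[[[0,0,0,0,0,-25,0.75],[0,0,0,0,0,-40,0.8],[0,0,0,0,0,-40,0.8],[0,0,0,0,0,-35,0.8],[0,0,0,0,0,0,0.5]]]';python3 - <<'E'
from h import *
from goal import goal
goal((606.6,186.5,200),30.4)
cv2.imwrite("pics/t8.png",capture("wrist")[:,:,::-1])
E
```

```text
time_s: 15.13
ee_pos: [608.7, 187.5, 59.8]
eef_rot: [0.003, 0.497, 0.868, 0.003]
ft_force: [1.3, 0.2, -0.5]
opening: 74.8
turn [ 0.008  0.003 -0.001] shift [ 0.2 -2.4 12.8] | pos [608.7 187.5  59.8] op 74.8 F [ 1.3  0.2 -0.5] t 15.13 q6 -0.32
time_s: 15.55
ee_pos: [606.9, 187.6, 206.8]
eef_rot: [0.003, 0.497, 0.868, 0.003]
ft_force: [1.4, -0.7, 1.6]
opening: 66.6
turn [ 0.008  0.002 -0.001] shift [-0.8 -0.9  6.8] | pos [606.9 187.6 206.8] op 66.6 F [ 1.4 -0.7  1.6] t 15.55 q6 -0.32
```

View pics/t8.png

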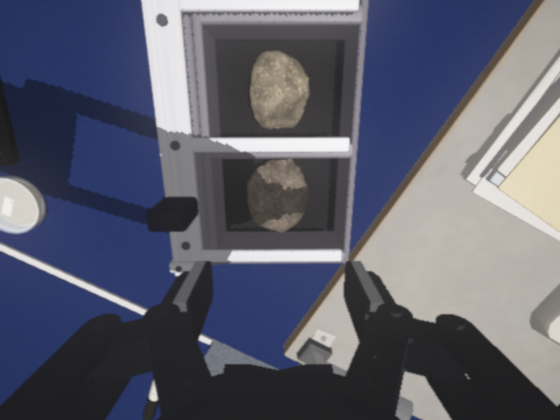

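```bash
python3 - <<'E'
from tr import *
im=cv2.imread("pics/t8.png");z=cv2.resize(im[185:275,130:230],None,fx=8,fy=6.5,interpolation=cv2.INTER_CUBIC);z=np.clip(z.astype(float)*2.5,0,255).astype(np.uint8);cv2.imwrite("pics/t8z.png",z)
oo=np.array([556.6,271.9,0])
for y in (-110,-100,-90,-80,-70):
    e=np.array([np.cos(.53),np.sin(.53),0]);f=np.array([-np.sin(.53),np.cos(.53),0])
    print(y,[proj("wrist",oo+e*x+f*yy+[0,0,111]).round(0).tolist() for x,yy in [(-101,y-9),(-71,y-9),(-71,y+9),(-101,y+9)]])
E
```

```text
-110 [[146.0, 253.0], [186.0, 253.0], [183.0, 231.0], [143.0, 231.0]]
-100 [[144.0, 241.0], [184.0, 241.0], [182.0, 218.0], [141.0, 218.0]]
-90 [[142.0, 228.0], [183.0, 228.0], [181.0, 205.0], [139.0, 205.0]]
-80 [[141.0, 216.0], [182.0, 216.0], [179.0, 192.0], [137.0, 192.0]]
-70 [[139.0, 202.0], [180.0, 202.0], [178.0, 178.0], [135.0, 178.0]]
```

View pics/t8z.png

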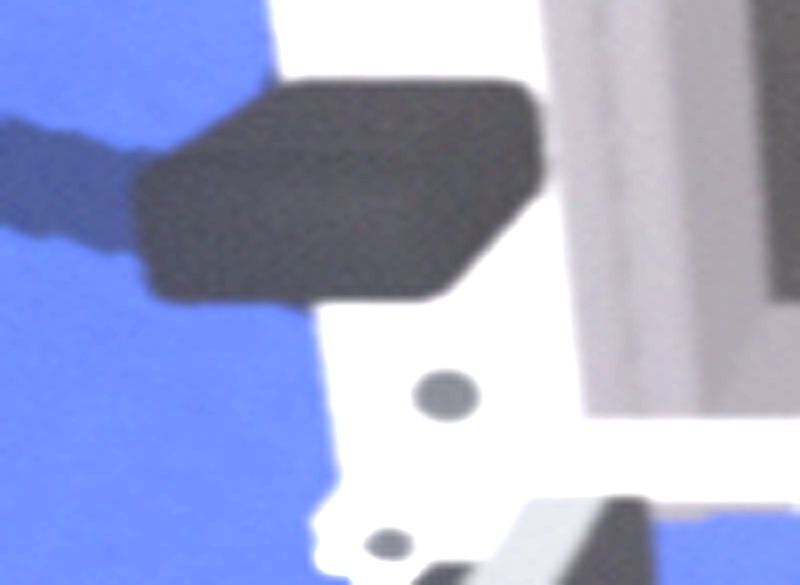

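```bash
python3 -m handwheel '[[[0.002,0,0.12,2,-28,5,0.2],[0.002,0,0.12,5,-28,5,0.2],[0.002,0,0.12,7,-27,5,0.2],[0,0,0.12,0,0,0,0.2],[0,0,0.12,0,0,0,0.2]]]';python3 goal.py 529.7 148.7 180 -59.6;python3 -m handwheel '[[[0,0,0.12,0,0,0,0.2],[0,0,0.12,0,0,0,0.2],[0,0,0.12,0,0,0,0.2],[0,0,0.12,0,0,0,0.2],[0,0,0.12,0,0,0,0.2]]]';python3 goal.py 529.7 148.7 180 -59.6
```

```text
time_s: 16.02
ee_pos: [519.0, 165.3, 182.5]
eef_rot: [-0.002, 0.739, 0.674, -0.005]
ft_force: [0.3, 0.0, 0.5]
opening: 51.9
turn [-0.007  0.01   0.948] shift [-15.5  12.2   2.5] | pos [519.  165.3 182.5] op 51.9 F [0.3 0.  0.5] t 16.02 q6 0.3
time_s: 16.43
ee_pos: [512.4, 163.4, 175.8]
eef_rot: [-0.001, 0.91, 0.414, -0.013]
ft_force: [-0.2, 0.2, -0.7]
opening: 51.3
turn [-0.01   0.025  0.323] shift [ 0.1 22.7 -4.5] | pos [512.4 163.4 175.8] op 51.3 F [-0.2  0.2 -0.7] t 16.43 q6 0.92
```

```bash
python3 -m handwheel '[[[0,0.004,0.11,2,8,0,0.2],[0,0.004,0.1,3,6,0,0.2],[0,0.004,0.08,3,4,0,0.2],[0,0.003,0.03,0,0,0,0.2],[0,0,0,0,0,0,0.2]]]';python3 - <<'E'
from tr import *
from goal import goal
goal((529.7,148.7,150),-59.6)
i=camera_info("wrist");im=capture("wrist")[:,:,::-1].copy();cv2.imwrite("pics/g1.png",im)
oo=np.array([556.6,271.9,0])
e=np.array([np.cos(.53),np.sin(.53),0]);f=np.array([-np.sin(.53),np.cos(.53),0])
print([proj("wrist",oo+e*x+f*yy+[0,0,111],i).round(0).tolist() for x,yy in [(-101,-101.7),(-71,-101.7),(-71,-83.7),(-101,-83.7)]])
t=cv2.imread("pics/top0.png")
print(proj("top",(529.7,148.7,111)))
E
```

```text
time_s: 16.85
ee_pos: [526.8, 154.2, 169.1]
eef_rot: [-0.002, 0.967, 0.254, -0.013]
ft_force: [0.4, -0.6, -0.1]
opening: 51.3
turn [-0.011  0.025 -0.017] shift [ 0.3  6.4 19. ] | pos [526.8 154.2 169.1] op 51.3 F [ 0.4 -0.6 -0.1] t 16.85 q6 1.24
[[306.0, 262.0], [306.0, 218.0], [277.0, 219.0], [278.0, 262.0]]
[201.43814695 214.07640304]
```

View pics/g1.png

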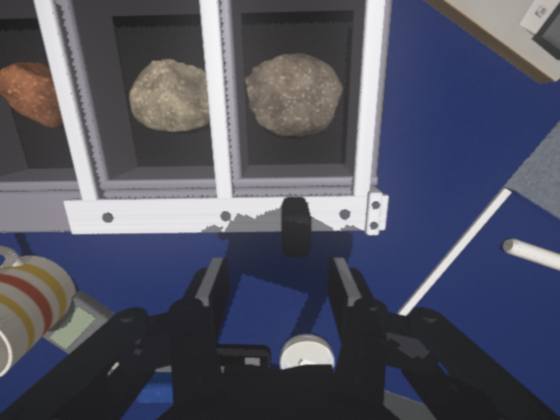

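```bash
python3 -m handwheel '[[[-0.004,0.008,-0.006,2,3,8,0.2],[-0.003,0.008,-0.006,2,3,10,0.2],[-0.002,0.006,0,0,1,5,0.2],[0,0,0,0,0,0,0.2]]]';python3 - <<'E'
from tr import *
from goal import goal
goal((531.8,148,100),-59.6)
im=capture("wrist")[:,:,::-1].copy();cv2.imwrite("pics/g2.png",im)
r,p=rot();print(proj("wrist",(p[0],p[1],100)),proj("wrist",(531.8,148,111)))
E
```

```text
time_s: 17.23
ee_pos: [532.3, 149.5, 142.3]
eef_rot: [-0.0, 0.965, 0.263, -0.002]
ft_force: [-0.5, -0.5, -0.5]
opening: 51.1
turn [-0.002  0.004  0.001] shift [-1.   1.1 42.3] | pos [532.3 149.5 142.3] op 51.1 F [-0.5 -0.5 -0.5] t 17.23 q6 1.21
[281.08164146 252.67397606] [283.25806356 263.74819111]
```

View pics/g2.png

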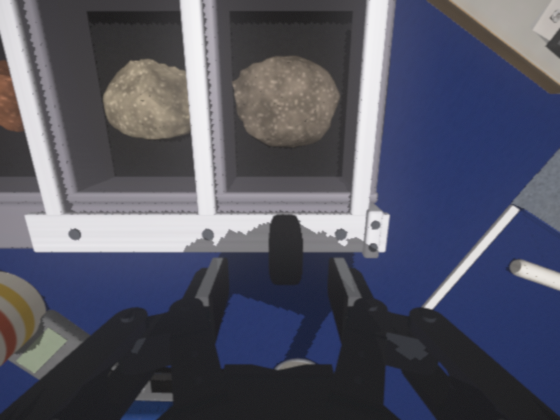

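```bash
python3 -m handwheel '[[[0,0.002,0,0,1,14,0.2],[0,0,0,0,1,14,0.2],[0,0,0,0,0,10,0.2],[0,0,0,0,0,0,0.2]]]';python3 goal.py 531.8 148 100 -59.6
```

```text
time_s: 17.62
ee_pos: [533.9, 148.2, 105.0]
eef_rot: [-0.001, 0.965, 0.263, 0.0]
ft_force: [-0.7, 0.6, -0.6]
opening: 51.2
turn [-0.001 -0.001  0.002] shift [-2.  -0.9  5. ] | pos [533.9 148.2 105. ] op 51.2 F [-0.7  0.6 -0.6] t 17.62 q6 1.21
```

```bash
python3 -m handwheel '[[[0,0,0,-1,0,4,0.2],[0,0,0,0,0,0,-0.3],[0,0,0,0,0,0,-1],[0,0,0,0,0,0,-1],[0,0,0,0,0,0,-1]]]' 40;python3 -m handwheel '[[[0,0,0,0,0,0,-1],[0,0,0,0,0,0,-1]]]';python3 - <<'E'
from tr import *
from goal import goal
goal((531.8,148,100),-59.6)
im=capture("wrist")[:,:,::-1].copy();cv2.imwrite("pics/g3.png",im)
E
```

```text
time_s: 18.03
ee_pos: [533.5, 147.7, 101.9]
eef_rot: [-0.0, 0.965, 0.264, 0.001]
ft_force: [1.0, 0.8, -3.0]
opening: 17.8
time_s: 18.2
ee_pos: [533.5, 147.7, 102.0]
eef_rot: [-0.0, 0.965, 0.263, 0.001]
ft_force: [-0.6, -0.5, -2.5]
opening: 17.5
turn [ 0.    -0.002  0.003] shift [-1.3 -1.1  2. ] | pos [533.5 147.7 102. ] op 17.5 F [-0.6 -0.5 -2.5] t 18.2 q6 1.2
```

View pics/g3.png

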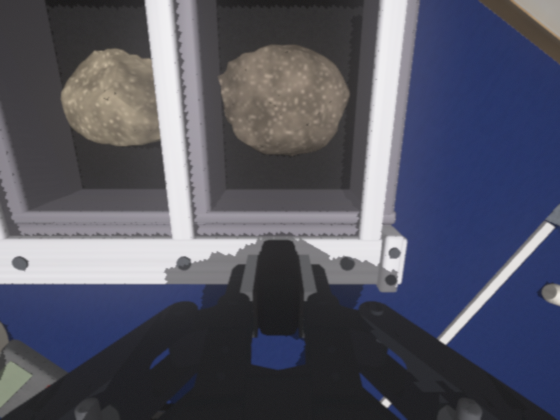

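```bash
python3 -m handwheel '[[[0,0,0,0,-6,0,-1],[0,0,0,0,-9,0,-1],[0,0,0,0,-9,0,-1]]]';python3 goal.py 533.5 147.7 102 -59.6;
```

```text
time_s: 18.5
ee_pos: [521.9, 167.3, 102.0]
eef_rot: [0.001, 0.965, 0.262, 0.001]
ft_force: [1.8, -1.8, -2.1]
opening: 17.7
turn [ 0.003 -0.002  0.   ] shift [ 0.  22.8  0.1] | pos [521.9 167.3 102. ] op 17.7 F [ 1.8 -1.8 -2.1] t 18.5 q6 1.25
```

```bash
python3 -m handwheel '[[[0,0,0,0,-9,0,-1],[0,0,0,0,-8,0,-1],[0,0,0,0,-5,0,-1],[0,0,0,0,0,0,-1]]]';python3 goal.py 533.5 147.7 102 -59.6;python3 -m handwheel '[[[0,0,0,0,-4,0,-1],[0,0,0,0,-3,0,-1]]]';python3 goal.py 533.5 147.7 102 -59.6;
```

```text
time_s: 18.83
ee_pos: [511.5, 185.0, 102.1]
eef_rot: [0.008, 0.965, 0.263, 0.004]
ft_force: [2.4, -2.5, -1.8]
opening: 17.5
turn [ 0.017 -0.003  0.001] shift [ 0.  43.3  0.8] | pos [511.5 185.  102.1] op 17.5 F [ 2.4 -2.5 -1.8] t 18.83 q6 1.29
time_s: 19.0
ee_pos: [511.3, 185.3, 102.1]
eef_rot: [0.015, 0.965, 0.262, 0.006]
ft_force: [9.2, -13.8, -3.7]
opening: 17.4
turn [ 0.033 -0.003 -0.001] shift [ 0.1 43.6  1.6] | pos [511.3 185.3 102.1] op 17.4 F [  9.2 -13.8  -3.7] t 19.0 q6 1.31
```

```bash
python3 -m handwheel '[[[-0.005,0,0,0,-3,0,-1],[-0.01,0,0,0,-2,0,-1]]]';python3 goal.py 533.5 147.7 102 -59.6;python3 - <<'E'
from h import *
im=capture("wrist")[:,:,::-1].copy();cv2.imwrite("pics/g4.png",im)
E
```

```text
time_s: 19.17
ee_pos: [511.4, 185.4, 102.0]
eef_rot: [0.027, 0.965, 0.26, 0.009]
ft_force: [6.2, -11.2, -1.5]
opening: 17.7
turn [ 0.057 -0.004 -0.005] shift [ 0.2 43.6  2.5] | pos [511.4 185.4 102. ] op 17.7 F [  6.2 -11.2  -1.5] t 19.17 q6 1.33
```

View pics/g4.png

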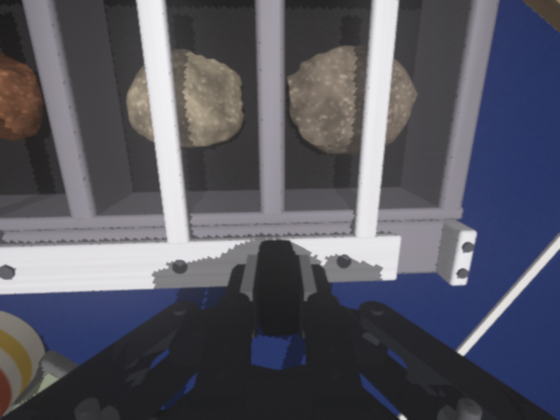

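```bash
python3 -m handwheel '[[[0.02,0,0,0,-0.5,0,-1],[0.02,0,0,0,-0.5,0,-1],[0.015,0,0,0,-0.5,0,-1],[0,0,0,0,0,0,-1]]]';python3 goal.py 533.5 147.7 102 -59.6;python3 -m handwheel '[[[0,0,0,0,0,0,-0.4],[0,0,0,0,0,0,-0.2],[0,0,0,0,0,0,-0.1],[0,0,0,0,0,0,0]]]';python3 goal.py 533.5 147.7 102 -59.6
```

```text
time_s: 19.55
ee_pos: [511.6, 184.9, 101.8]
eef_rot: [0.003, 0.966, 0.26, 0.003]
ft_force: [0.8, -1.7, -2.6]
opening: 17.4
turn [ 0.007 -0.005 -0.005] shift [ 0.2 43.1  0.1] | pos [511.6 184.9 101.8] op 17.4 F [ 0.8 -1.7 -2.6] t 19.55 q6 1.29
time_s: 19.88
ee_pos: [510.4, 188.6, 103.5]
eef_rot: [0.001, 0.965, 0.261, 0.004]
ft_force: [0.7, -0.3, -0.3]
opening: 42.5
turn [ 0.005 -0.008 -0.003] shift [-0.7 47.   1.7] | pos [510.4 188.6 103.5] op 42.5 F [ 0.7 -0.3 -0.3] t 19.88 q6 1.29
```

```bash
python3 -m handwheel '[[[0,0,0,0,3,-8,0.2],[0,0,0,0,0,-20,0.2],[0,0,0,0,0,-30,0.2],[0,0,0,0,0,-40,0.2],[0,0,0,0,0,-30,0.2]]]';python3 - <<'E'
from tr import *
from goal import goal
goal((533.5,147.7,102),-59.6)
i=camera_info("wrist");im=capture("wrist")[:,:,::-1].copy();cv2.imwrite("pics/g5.png",im)
t=capture("top")[150:270,100:240,::-1];cv2.imwrite("pics/top5.png",cv2.resize(t,None,fx=5,fy=5,interpolation=cv2.INTER_CUBIC))
oo=np.array([556.6,271.9,0]);e=np.array([np.cos(.53),np.sin(.53),0]);f=np.array([-np.sin(.53),np.cos(.53),0])
for k in (-102,0,102):print([proj("wrist",oo+e*x+f*(k+dy)+[0,0,68],i).round(1).tolist() for x in (-50,50) for dy in (-6,6)])
E
```

```text
time_s: 20.3
ee_pos: [505.5, 186.2, 228.5]
eef_rot: [0.001, 0.965, 0.262, -0.006]
ft_force: [0.1, 0.1, 1.2]
opening: 51.4
turn [-0.002  0.011 -0.001] shift [  6.1  47.6 126.4] | pos [505.5 186.2 228.5] op 51.4 F [0.1 0.1 1.2] t 20.3 q6 1.29
[[346.4, 156.2], [333.1, 156.2], [355.4, 30.5], [340.4, 30.5]]
[[233.7, 156.2], [220.4, 156.2], [227.8, 30.6], [212.8, 30.7]]
[[121.1, 156.2], [107.9, 156.2], [100.5, 30.8], [85.5, 30.8]]
```

View pics/g5.png

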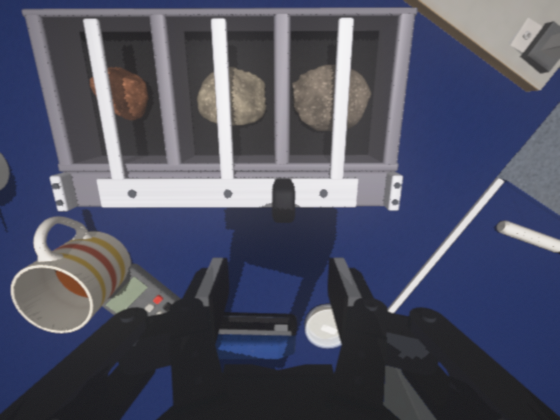

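View pics/top5.png

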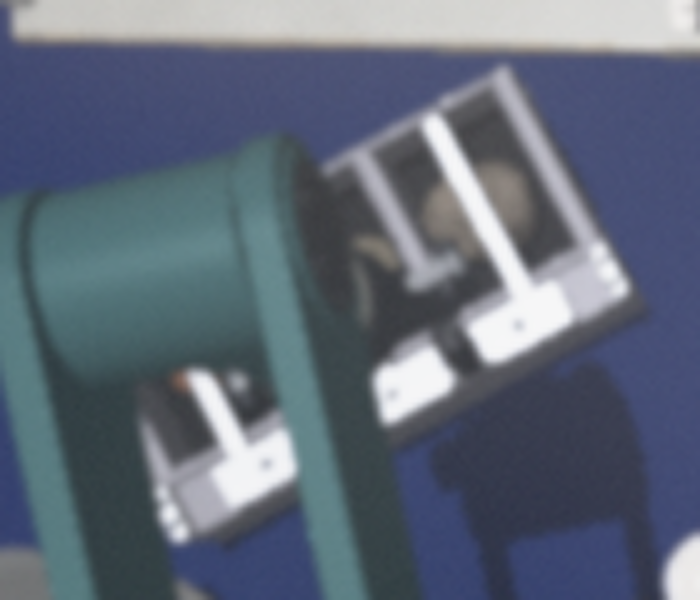

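```bash
python3 - <<'E'
from tr import *
oo=np.array([556.6,271.9,0])
im=cv2.imread("pics/g5.png");g=im.min(2).astype(int)
i=camera_info("wrist")
for v in (30,60,140,150):
    print(v,end=": ")
    row=g[v]; b=row>190
    idx=np.flatnonzero(np.diff(b.astype(int)))
    idx=[k for k in idx if 70<k<370]
    print([(k,loc(onz("wrist",(k+.5,v),68,i),oo,.53)[1].item()) for k in idx])
    d=(row>85)&(row<=190);j=np.flatnonzero(np.diff(d.astype(int)));print("   div",[(int(k),loc(onz("wrist",(k+.5,v),60,i),oo,.53)[1].item()) for k in j if 30<k<420])
E
python3 -c "
import cv2;im=cv2.imread('pics/g5.png');cv2.imwrite('pics/g5z.png',cv2.resize(im[0:230,20:420],None,fx=2,fy=2,interpolation=cv2.INTER_CUBIC))"
```

```text
30: [(np.int64(85), 109.9), (np.int64(98), 99.2), (np.int64(211), 6.9), (np.int64(224), -3.7), (np.int64(338), -96.9), (np.int64(351), -107.6)]
   div [(43, 149.6), (83, 116.0), (85, 114.3), (98, 103.4), (100, 101.7), (150, 59.7), (166, 46.3), (209, 10.1), (211, 8.4), (224, -2.5), (227, -5.0), (273, -43.7), (289, -57.1), (336, -96.7), (338, -98.4), (351, -109.3), (353, -111.0), (396, -147.2), (412, -160.6)]
60: [(np.int64(90), 110.0), (np.int64(103), 99.1), (np.int64(213), 6.7), (np.int64(226), -4.2), (np.int64(336), -96.6), (np.int64(349), -107.5)]
   div [(34, 162.8), (50, 149.0), (88, 116.2), (90, 114.4), (103, 103.2), (105, 101.5), (154, 59.2), (170, 45.4), (211, 10.0), (213, 8.3), (226, -3.0), (228, -4.7), (273, -43.6), (289, -57.4), (335, -97.2), (336, -98.0), (349, -109.3), (351, -111.0), (393, -147.3), (409, -161.1)]
140: [(np.int64(104), 109.8), (np.int64(116), 99.0), (np.int64(218), 6.5), (np.int64(230), -4.4), (np.int64(332), -96.9), (np.int64(344), -107.8)]
   div [(53, 161.8), (68, 147.8), (103, 115.2), (104, 114.3), (116, 103.1), (119, 100.3), (163, 59.3), (178, 45.3), (216, 9.9), (218, 8.0), (230, -3.2), (232, -5.0), (273, -43.3), (289, -58.2), (330, -96.4), (332, -98.3), (344, -109.5), (346, -111.4), (384, -146.8), (399, -160.8)]
150: [(np.int64(106), 109.6), (np.int64(118), 98.6), (np.int64(219), 6.1), (np.int64(231), -4.8), (np.int64(332), -97.4), (np.int64(343), -107.5)]
   div [(55, 162.0), (70, 147.9), (105, 115.0), (106, 114.0), (118, 102.7), (120, 100.8), (164, 59.4), (179, 45.3), (217, 9.5), (219, 7.7), (231, -3.6), (232, -4.6), (273, -43.2), (289, -58.3), (330, -96.9), (332, -98.8), (343, -109.2), (345, -111.1), (383, -146.9), (398, -161.0)]
```

View pics/g5z.png

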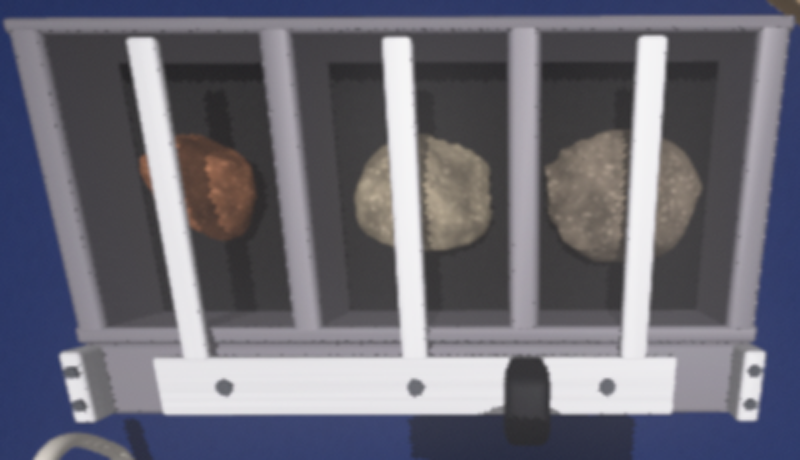

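```bash
python3 -m handwheel '[[[0,0,0,-20,0,-10,0.2],[0,0,0,-20,0,-10,0.2],[0,0,0,0,0,0,0.2],[0,0,0,0,0,0,0.2]]]';python3 - <<'E'
from h import *
s=sense();print(s["time_s"],np.round(s["ft_force"],1),np.round(s["dq"],3))
cv2.imwrite("pics/fs.png",capture("side")[:,:,::-1]);cv2.imwrite("pics/fw.png",capture("wrist")[:,:,::-1])
E
```

```text
time_s: 20.73
ee_pos: [473.4, 166.8, 256.0]
eef_rot: [0.001, 0.965, 0.262, 0.002]
ft_force: [0.2, -0.2, -1.0]
opening: 50.9
20.7333 [ 0.2 -0.2 -1. ] [-0.004 -0.036  0.006 -0.005  0.022 -0.004]
```

View pics/fs.png

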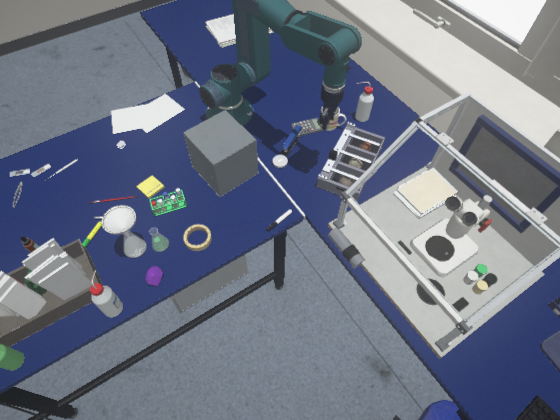

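View pics/fw.png

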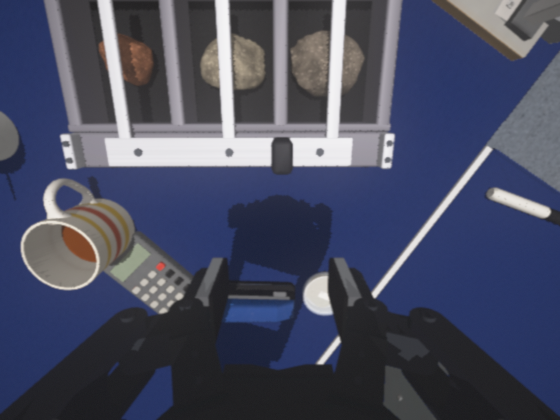

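The final views show all three rocks packed, with a tongue across each (wrist view: tongues near columns 117, 228 and 335). Tape, pen and purple rock are where they started, and the arm is clear at 256 mm.

```bash
python3 -c "
from cell import *
print(finish_job())"
```

```text
the job is handed in; nothing more can be done
None
```

Both loose rocks are packed and the lock is closed. I lowered rock_b (tan) into the middle pocket and rock_a (grey-brown) into the right pocket, each until its descent stopped at the height of the pocket floor. I then slid the lock's grip 44 mm to the left until it hit a firm stop at about 16 N. The job took about 21 s of the 64 s allowed.

- **Lock position:** in the last wrist picture a tongue lies across each of the three pockets. The middle tongue is within about 1 mm of its pocket's centre and the outer two about 1–1.5 mm off, which matches the 51 mm end stop.
- **Other objects:** the red rock stayed in the left pocket. By eye, the tape, pen and purple rock look unmoved. The arm ended clear of everything.
- **Disagreements:**
  - The tray is turned about 0.53 rad, more than the stated 0.15–0.45.
  - The bar stops about 20 mm short of the visible left end block. I trusted the firm stop and the centred tongues instead.
  - The wrist force hardly changed when the rocks touched down, so I judged contact from the height where the descent stopped (48 and 47 mm).

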